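Press the bead clips home round a rattan drawer front

ROBOT

A 6-joint arm with a two-finger parallel gripper is mounted at the origin on the work surface. World frame = base frame: x ahead of the robot, y to its left, z up, the work surface at z = 0. Lengths are in m, angles in rad, forces in N, time in s.
With the tool pointing down it reaches from about 0.35 to 0.975 m from the base axis. Payload 4.9 kg.
Tool frame: the origin (TCP) lies at the very end of the fingers, on their centre line; the grasp point (between the pads) lies 19 mm behind it; z points along the fingers, y is the line along which they close (so a half turn about z gives the same grasp; the last joint's range is limited). The gripper opens to 85 mm and grips with 20 to 120 N. Pads are 22 mm wide; open, the fingers measure 114 mm over their backs; the gripper's body (76 mm by 85 mm) begins 54 mm behind the grasp point. The pads swing forward as they close: fully open they stand 13 mm farther back than shut.
Start: joints at [-1.453, 0.053, 1.613, -0, 1.476, -0.119], TCP at [0.147, -0.608, 0.231] pointing down, gripper open.
Joint ranges: [-3.01, 3.01], [-1.01, 2.22], [0.06, 2.58], [-1.02, 4.17], [0.09, 2.62], [-3.14, 3.14]. Speed limits (rad/s): [2.57, 2.57, 3.14, 3.14, 3.14, 3.14].

INTERFACE

Orientations are given as a rotation vector (axis times angle).
In Python, from station import get_obs, get_image, get_calibration, finish_job gives the robot as it stands.
- The arm moves only by the tool servo_tool, never from a script. Its argument "increments" is a list of rows, each a list of 5 numbers: the opening, from 0 (shut) to 1 (fully open), then the shift along the tool's x, y, z in mm, then the turn about the tool's z in degrees. In form: [[jaw, tx, ty, tz, spin], ...]. A call has 1 to 12 rows; each row shifts and turns the commanded pose from where the row before left it, along the tool's axes as they then stand; what a row does not reach is not made up. A row lasts 1/8 s, in which the tool goes at most 62.5 mm and 10.7 degrees, less where a joint would pass 70% of its speed; a pose out of reach is approached as far as the arm can. A call is refused whole if a number of a shift passes 62.5 or a number of a turn 10.7, either way. A call with a gripper value outside its range is refused whole. The fingers move at their own pace and stop on an object; "force" is the grip in N (left out, the last holds). Time passes only in rows, so rows that do not move let the fingers close. It gives the time, the measured TCP pose, the force, the opening and the grip force at its end, in the units of the state.
- get_obs(): the state, without advancing time (a new reading comes with each control period).
- get_image(name): name is "scene" or "top"; returns the picture (480x640x3 uint8, red, green, blue); there is no depth.
- get_calibration(name): a dict with "fx", "fy", "cx", "cy" (pixels), "R" (3x3) and "t" (3): a world point X has camera coordinates R X + t. Camera axes: x right, y down, z forward; pixel columns grow to the right and rows downward; lengths in m; the calibration is good to about 2 mm. A picture is of the moment at which its call begins. get_calibration takes no time and is no camera call.
- finish_job(): hands the job in; it is judged then, once.
The state is a dict: "t": time; "q": joint angles; "dq": joint speeds; "effort": joint torques, N m; "tool_pos": TCP position; "tool_rot": TCP orientation; "contact_force": force on the tool from outside, world axes, zero at the start; "wrist_torque": the same for the moment, N m; "opening": finger opening in m; "grip_force": force on a finger pad.
Only numpy, scipy, OpenCV 4.12 (cv2) and the standard library are available. Lean on these libraries where they do the work, as an engineer would, in place of code of your own. Each camera call takes 0.05 s, during which the arm holds its last target. There are 200 camera calls.

TASK

Take the pressing tool out of its blue stand and press the six raised brass clips in the dark bead of the sloping rattan drawer front fully home, flush with the bead: run the tool's nose along the seam, from either end of the row of clips round the corner to the other end, in one slow unbroken pass of about 3 cm a second, keeping the tool square to the sloping face and not forcing it. Then put the tool back upright in its stand, collar down on the top. Touch the drawer front with the tool only, and leave the speaker, lamp and tray where they are.

Things in the scene. Friction and masses are not known exactly. Their poses are not given: they have to be found in the camera images.
- front: White drawer front with rattan inset, 146 (up the slope) x 270 x 18 mm, fixed on a stand sloping 30 degrees, lower edge towards the robot at yaw 0. Origin: centre of its back; x up the slope, y along its width, z square out of the face. White face at z = 18 mm. A fixed dark-brown bead 12 mm wide runs round the inset on the lines x = +-45, y = +-85 mm, its top at z = 19 mm.
- seam_left (a point): point on top of the bead, on the upper run just beyond the first clip: front frame (45, 81, 19) mm. Axes as front.
- seam_corner (a point): corner of the seam between the upper and the short side run, on top of the bead: front frame (45, -85, 19) mm. The seam is straight from seam_left to here and from here to seam_right. No clip here.
- seam_right (a point): point on top of the bead on the short side run, just beyond the last clip: front frame (-42, -85, 19) mm.
- stand: Blue tool stand, a fixed block 64 x 64 x 80 mm high with a vertical round hole of 19 mm diameter through its middle. Origin: centre of its underside, z up.
- tool: Pressing tool, 150 mm long, 0.3 kg. Origin: tip of its nose; z along the tool to the grip. Polished steel ball nose, 10 mm diameter, on a round 8 mm shank to z = 65; black collar 30 mm square, 65 to 71; orange grip 18 mm square (faces square to x and y), 71 to 150 mm. Starts upright in the stand: shank in the hole, collar on the stand's top, origin 15 mm above the table.
- tool_nose (a point): tip of the tool's nose (the tool's origin); axes as the tool.
- speaker: bystander: loose red round speaker, 80 mm in diameter, 55 mm high. Origin: centre of its underside.
- lamp: bystander: loose white disc lamp on a round foot, 140 mm wide, 150 mm high. Origin: centre of its underside.
- tray: bystander: loose white tray 120 x 160 x 35 mm with spare brown blocks. Origin: centre of its underside.
- clip0 (a joint): brass press-in clip in the bead, 10 mm wide; raised it shows 28 mm along the seam (flat top 8 mm, ends ramped down into the bead); centred at upper run, x 45, y 52.5 mm in the front frame. Value: how far it is pushed in along front's -z; about 0 = stands 4 mm above the bead, 0.004 = home, flush with the bead. It moves stiffly (about 1.5 N) and stays where it is left.
- clip1 (a joint): brass press-in clip in the bead, 10 mm wide; raised it shows 28 mm along the seam (flat top 8 mm, ends ramped down into the bead); centred at upper run, x 45, y 16.5 mm in the front frame. Value: how far it is pushed in along front's -z; about 0 = stands 4 mm above the bead, 0.004 = home, flush with the bead. It moves stiffly (about 1.5 N) and stays where it is left.
- clip2 (a joint): brass press-in clip in the bead, 10 mm wide; raised it shows 28 mm along the seam (flat top 8 mm, ends ramped down into the bead); centred at upper run, x 45, y -19.5 mm in the front frame. Value: how far it is pushed in along front's -z; about 0 = stands 4 mm above the bead, 0.004 = home, flush with the bead. It moves stiffly (about 1.5 N) and stays where it is left.
- clip3 (a joint): brass press-in clip in the bead, 10 mm wide; raised it shows 28 mm along the seam (flat top 8 mm, ends ramped down into the bead); centred at upper run, x 45, y -55.5 mm in the front frame. Value: how far it is pushed in along front's -z; about 0 = stands 4 mm above the bead, 0.004 = home, flush with the bead. It moves stiffly (about 1.5 N) and stays where it is left.
- clip4 (a joint): brass press-in clip in the bead, 10 mm wide; raised it shows 28 mm along the seam (flat top 8 mm, ends ramped down into the bead); centred at short side run, x 18.5, y -85 mm in the front frame. Value: how far it is pushed in along front's -z; about 0 = stands 4 mm above the bead, 0.004 = home, flush with the bead. It moves stiffly (about 1.5 N) and stays where it is left.
- clip5 (a joint): brass press-in clip in the bead, 10 mm wide; raised it shows 28 mm along the seam (flat top 8 mm, ends ramped down into the bead); centred at short side run, x -17.5, y -85 mm in the front frame. Value: how far it is pushed in along front's -z; about 0 = stands 4 mm above the bead, 0.004 = home, flush with the bead. It moves stiffly (about 1.5 N) and stays where it is left.
Not all that is in view belongs to the job. Of the things that look like the stand, the smallest one is meant.

How it is judged:
By the outcome, as a careful person would: the job done as asked, in the order asked, and still so for the second after the job is handed in, with the robot touching nothing.
It also fails if it takes over 67 s, if anything falls off the work surface, if the arm or the gripper's body presses on something with over 40 N, if the wrist force passes 120 N, or if a joint passes its speed limit or range.

## Working session

There is one attempt and no reset: what is moved stays moved. The work goes in short steps, Python scripts to look and compute and a tool call to move; the robot and the scene stay as the last step left them, time stands still between calls to the robot, and variables do not carry over. Pictures are saved under pics/ and viewed, at most 10 in all, crops included, and the job is handed in when it is done.

Besides the shell and the picture viewer there is one more tool, called after ">>>" as name([rows], argument=value, ...), one row to a line, values as JSON. servo_tool: Moves the arm, as the interface text tells. Its arguments: {"type":"object","properties":{"increments":{"type":"array"},"force":{"type":"number"}},"required":["increments"]}

```bash
mkdir -p pics; python3 - <<'E'
from station import *
import cv2,numpy as np
for n in("scene","top"):
    cv2.imwrite(f"pics/{n}0.png",get_image(n)[:,:,::-1]); c=get_calibration(n); print(n,c)
o=get_obs();print({k:np.round(v,4) for k,v in o.items()})
E
```

```text
scene {'fx': 577.3455103455718, 'fy': 577.3455103455718, 'cx': 323.2898157814093, 'cy': 241.0207066193857, 'R': array([[-0.83660753,  0.54771164,  0.00998987],
       [ 0.33417234,  0.52471518, -0.78294497],
       [-0.43406991, -0.65167932, -0.62201075]]), 't': array([ 0.4621459 , -0.06027061,  1.49406029])}
top {'fx': 465.53956015791783, 'fy': 465.53956015791783, 'cx': 322.51680938236495, 'cy': 234.4502577342159, 'R': array([[ 2.93587871e-02, -9.99568547e-01, -8.84214970e-04],
       [-9.91368282e-01, -2.90048306e-02, -1.27857926e-01],
       [ 1.27777114e-01,  4.63033629e-03, -9.91792100e-01]]), 't': array([-0.0606316 ,  0.52537694,  0.99602028])}
{'t': np.float64(0.1), 'q': array([-1.453 ,  0.0533,  1.6142, -0.    ,  1.476 , -0.119 ]), 'dq': array([-0.0025, -0.0018, -0.0039,  0.0002, -0.0002,  0.0008]), 'effort': array([-0.00000e+00, -3.94903e+01, -3.71363e+01, -2.00000e-04,
        3.90000e-03,  0.00000e+00]), 'tool_pos': array([ 0.1466, -0.607 ,  0.2302]), 'tool_rot': array([-3.1177, -0.3709,  0.    ]), 'contact_force': array([ 0.7634, -1.1496, -0.1254]), 'wrist_torque': array([-0.0069,  0.0009,  0.051 ]), 'grip_force': np.float64(0.0), 'opening': np.float64(0.0853)}
```

View pics/scene0.png

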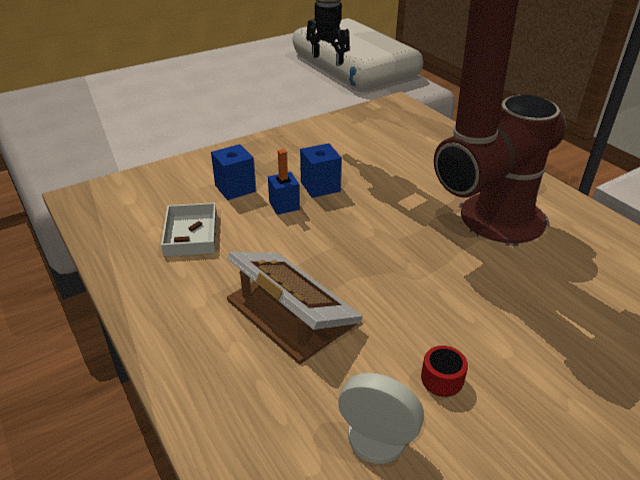

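View pics/top0.png

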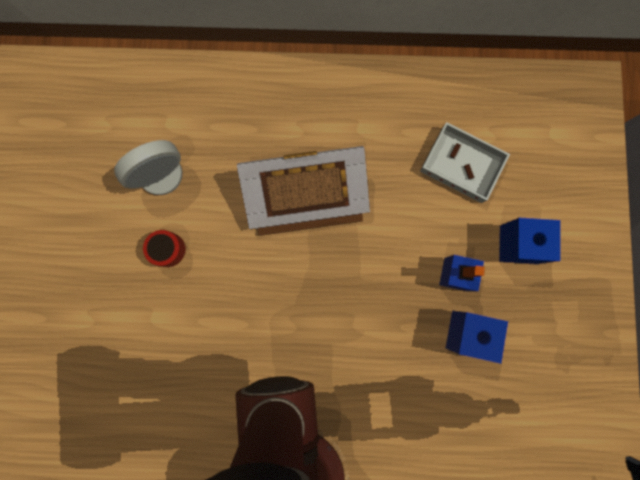

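Stand candidates in the top view are three blue blocks at (530,240), (478,337) and (463,273). The block at (463,273) is the smallest and has the orange tool in it, so I choose that one. The front is at about (305,185). Next I check it in close crops.

```bash
python3 - <<'E'
import cv2,numpy as np
t=cv2.imread("pics/top0.png");s=cv2.imread("pics/scene0.png")
def crop(im,x,y,w,h,k,name):
    c=cv2.resize(im[y:y+h,x:x+w],None,fx=k,fy=k,interpolation=cv2.INTER_CUBIC)
    c=cv2.convertScaleAbs(c,alpha=1.3)
    for i in range(-x%10,w,10): cv2.putText(c,str(x+i),(i*k,8),0,.3,(0,255,255),1); cv2.line(c,(i*k,10),(i*k,16),(0,255,255),1)
    for i in range(-y%10,h,10): cv2.putText(c,str(y+i),(0,i*k),0,.3,(0,255,255),1); cv2.line(c,(20,i*k),(26,i*k),(0,255,255),1)
    if name: cv2.imwrite(name,c)
    return c
crop(t,230,138,150,105,5,"pics/c1.png")
crop(s,220,243,150,118,5,"pics/c2.png")
a=crop(t,430,210,135,75,5,None);b=crop(s,205,140,145,80,5,None)
a=crop(t,435,245,66,55,6,None);b=crop(s,255,140,66,80,6,None)
m=np.zeros((480,800,3),np.uint8);m[:330,:396]=a;m[:480,400:796]=b;cv2.imwrite("pics/c3.png",m)
E
```

```text
(no output)
```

View pics/c1.png

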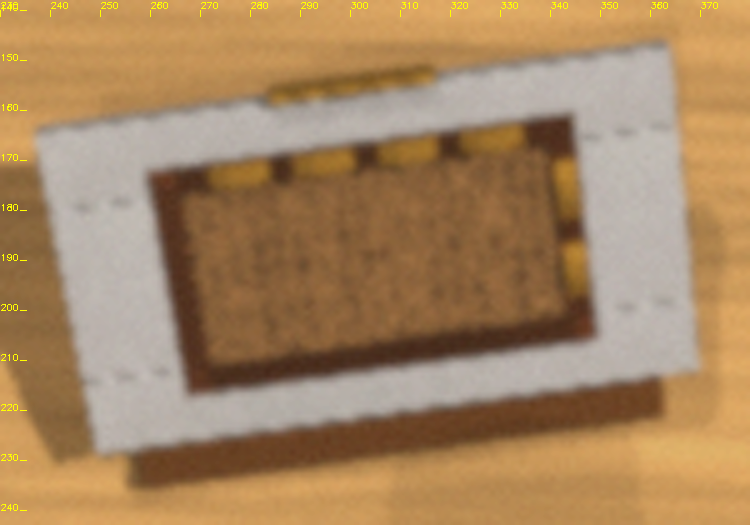

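View pics/c2.png

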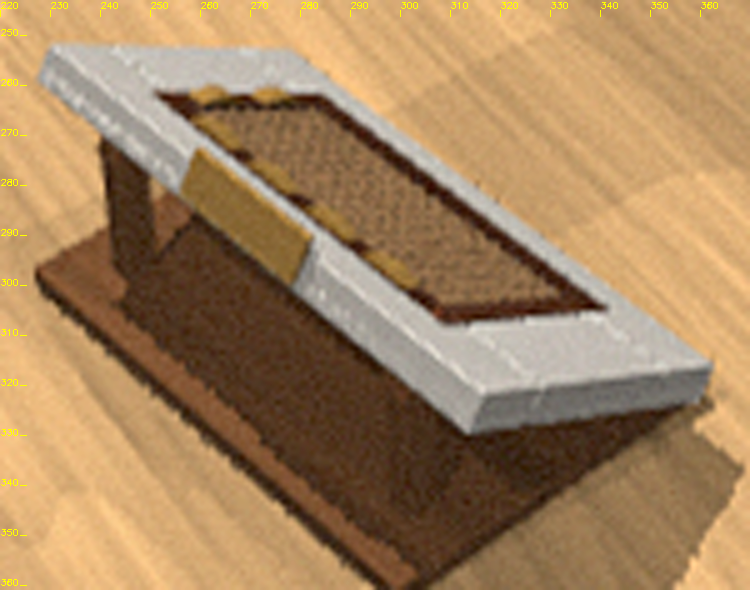

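View pics/c3.png

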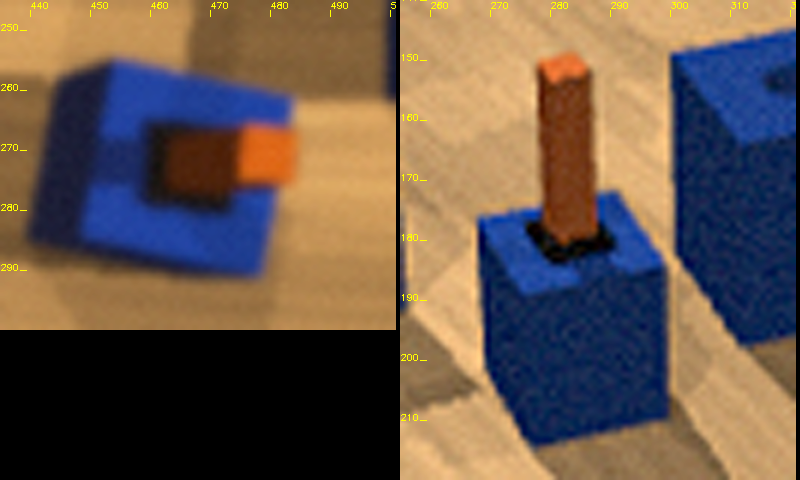

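The crops show the front's white face, the bead and six raised clips: four on the upper run and two on the right side run in the top view. They also show the small blue stand with the orange-gripped tool in its hole. The corner pixels are listed in the script below.

```bash
cat > h.py <<'E'
import numpy as np
from station import *
from scipy.optimize import least_squares
from scipy.spatial.transform import Rotation as Ro
C={n:get_calibration(n) for n in("top","scene")}
def proj(n,X):
    c=C[n];p=np.atleast_2d(X)@c["R"].T+c["t"];return np.c_[c["fx"]*p[:,0]/p[:,2]+c["cx"],c["fy"]*p[:,1]/p[:,2]+c["cy"]]
def px(uv,x0,y0,k): return np.array([x0,y0])+(np.array(uv)+.5)/k-.5
def fit(obs,R,p0,zfix=None):
    def f(p):
        M=Ro.from_euler('z',p[3])*R; t=np.array([p[0],p[1],p[2] if zfix is None else zfix])
        return np.concatenate([(proj(n,M.apply(np.array(m)/1000)+t)-q).ravel() for n,m,q in obs])
    r=least_squares(f,p0,loss='soft_l1');return r.x,r.fun.reshape(-1,2)
E
python3 - <<'E'
from h import *
R=Ro.from_euler('y',-30,degrees=True)
fc=[(73,135,18),(73,-135,18),(-73,-135,18),(-73,135,18),(51,91,19),(51,-91,19),(-51,-91,19),(-51,91,19)]
o1=("top",fc,px([(37,130),(668,42),(698,371),(97,453),(149,172),(574,115),(597,338),(188,393)],230,138,5))
o2=("scene",fc+[(73,135,0),(73,-135,0)],px([(487,392),(55,45),(302,52),(712,362),(443,323),(157,93),(323,95),(608,306),(470,432),(40,80)],220,243,5))
np.set_printoptions(precision=4,suppress=True)
for o in([o1,o2],[o1],[o2]):
    p,r=fit(o,R,[.6,.03,.08,.1]);print(p,np.degrees(p[3]),np.abs(r).max());
    if len(o)==2: print(r.T)
I=Ro.identity();q=[(32,32,80),(32,-32,80),(-32,-32,80),(-32,32,80)]
s1=("top",q,px([(112,60),(295,95),(262,277),(80,240)],435,245,6))
s2=("scene",q+[(32,32,0),(-32,32,0)],px([(128,293),(78,217),(217,192),(267,265),(137,446),(268,418)],255,140,6))
for o in([s1,s2],[s1],[s2]):
    p,r=fit(o,I,[.4,-.3,0,-.1],0);print("stand",p,np.degrees(p[3]),np.abs(r).max())
g=[(9,9,165),(9,-9,165),(-9,-9,165),(-9,9,165)]
t1=("top",g,px([(240,122),(297,128),(293,187),(237,180)],435,245,6))
t2=("scene",g,px([(168,82),(140,65),(165,52),(192,63)],255,140,6))
for o in([t1,t2],[t1],[t2]):
    p,r=fit(o,I,[.4,-.3,0,-.1],0);print("tool",p,np.degrees(p[3]),np.abs(r).max())
# other blocks rough: top px of top faces
ob=get_obs();M=Ro.from_rotvec(ob["tool_rot"]).as_matrix();print(M)
E
```

```text
[ 0.628  -0.0031  0.0593  0.1664] 9.536454296068168 1.9693541368287129
[[-1.0056  0.9203  0.4753 -0.3919 -0.6627  0.0318  0.1106 -0.455  -0.3029
  -1.0688 -1.9694  1.137   0.4828 -0.786  -0.258   0.2531 -0.5815 -0.9259]
 [ 0.6762  1.1097  0.3774  0.4856 -0.2133 -0.3273  0.475   0.6784  0.2726
  -0.5337 -0.8253  0.6853  0.1073 -0.332  -0.5407  0.5744  0.6486  0.0564]]
[ 0.6307 -0.0029  0.0511  0.1669] 9.56518186778487 1.0501465271182155
[ 0.6213 -0.0133  0.0479  0.1665] 9.540831263484764 1.4901854776832124
stand [ 0.4487 -0.3473 -0.     -0.1774] -10.16562005400775 1.3456683882041602
stand [ 0.4496 -0.3469 -0.0151 -0.1766] -10.116023691734597 0.35793798636461815
stand [ 0.4466 -0.3499  0.     -0.187 ] -10.713471601142572 0.6798602473829192
tool [ 0.4494 -0.3466  0.002  -0.0265] -1.5165098871730367 2.1845274226574247
tool [ 0.4498 -0.3464  0.0005 -0.0783] -4.488658465187967 0.2521946138812723
tool [ 0.4466 -0.3493  0.0073  0.3111] 17.82305844780527 0.879813138774125
[[ 0.9721  0.2346 -0.0002]
 [ 0.2346 -0.9721  0.0019]
 [ 0.0002 -0.0019 -1.    ]]
```

>>> servo_tool([
  [1, 39.5, -20.2, 0, 0],
  [1, 39.5, -20.2, 0, 0],
  [1, 39.5, -20.2, 0, 0],
  [1, 39.5, -20.2, 0, 0],
  [1, 39.5, -20.2, 0, 0],
  [1, 39.5, -20.2, 0, 0],
  [1, 39.5, -20.2, 0, 0],
  [1, 39.5, -20.2, 0, 0],
  [1, 39.5, -20.2, 0, 0],
  [1, 0, 0, 0, 10],
  [1, 0, 0, 0, 10.5],
  [1, 0, 0, 0, 0],
], force=40)

```text
t: 1.6
tool_pos: [0.4494, -0.3471, 0.2307]
tool_rot: [-3.135, 0.186, 0.001]
contact_force: [-0.2, -0.3, -0.7]
opening: 0.0858
grip_force: 0.0
```

>>> servo_tool([
  [1, 0, 0, 30, 0],
  [1, 0, 0, 30, 0],
  [1, 0, 0, 25, 0],
  [1, 0, 0, 15, 0],
  [1, 0, 0, 8, 0],
  [0, 0, 0, 0, 0],
  [0, 0, 0, 0, 0],
  [0, 0, 0, 0, 0],
  [0, 0, 0, 0, 0],
  [0, 0, 0, 0, 0],
  [0, 0, 0, 0, 0],
], force=40)

```text
t: 2.98
tool_pos: [0.45, -0.3476, 0.1241]
tool_rot: [3.135, -0.19, 0.001]
contact_force: [-0.2, 2.1, 4.5]
opening: 0.0178
grip_force: 39.8
```

>>> servo_tool([
  [0, 0, 0, -8, 0],
  [0, 0, 0, -10, 0],
  [0, 0, 0, -10, 0],
  [0, 0, 0, -5, 0],
  [0, 0, 0, 0, 0],
  [0, -5, 0, 0, 0],
  [0, -5, 0, 0, 0],
  [0, -5, 0, 0, 0],
  [0, -5, 0, 0, 0],
], force=25)

```text
t: 4.1
tool_pos: [0.4296, -0.3448, 0.1561]
tool_rot: [-3.136, 0.19, -0.001]
contact_force: [4.1, -0.5, -5.0]
opening: 0.0178
grip_force: 34.0
```

>>> servo_tool([
  [0, -5, 0, 0, 0],
  [0, -5, 0, 0, 0],
  [0, -5, 0, 0, 0],
  [0, -5, 0, 0, 0],
  [0, -5, 0, 0, 0],
  [0, -5, 0, 0, 0],
  [0, -5, 0, 0, 0],
  [0, -5, 0, 0, 0],
  [0, 0, 0, 0, 0],
])

```text
t: 5.22
tool_pos: [0.3894, -0.3402, 0.1568]
tool_rot: [3.136, -0.19, -0.001]
contact_force: [2.2, 0.3, -0.6]
opening: 0.0177
grip_force: 34.5
```

```bash
cat > crop.py <<'E'
import cv2,numpy as np
from station import get_image
def crop(im,x,y,w,h,k):
    c=cv2.resize(im[y:y+h,x:x+w],None,fx=k,fy=k,interpolation=cv2.INTER_CUBIC);c=cv2.convertScaleAbs(c,alpha=1.5,beta=10)
    for i in range(-x%10,w,10): cv2.putText(c,str(x+i),(i*k,8),0,.3,(0,255,255),1); cv2.line(c,(i*k,10),(i*k,16),(0,255,255),1)
    for i in range(-y%10,h,10): cv2.putText(c,str(y+i),(0,i*k),0,.3,(0,255,255),1); cv2.line(c,(20,i*k),(26,i*k),(0,255,255),1)
    return c
def pair(a,b,name):
    im=[crop(get_image(n)[:,:,::-1],*r) for n,r in(("top",a),("scene",b))]
    H=max(i.shape[0] for i in im);cv2.imwrite(name,np.hstack([np.pad(i,((0,H-i.shape[0]),(0,0),(0,0))) for i in im]))
E
python3 -c "
from crop import *
pair((430,230,80,110,5),(240,100,80,120,5),'pics/t1.png')
from h import *
print(get_obs()['tool_pos'],get_obs()['contact_force'])"
```

```text
[ 0.38955121 -0.34028823  0.15674272] [ 0.92944771  0.34460543 -0.53048308]
```

View pics/t1.png

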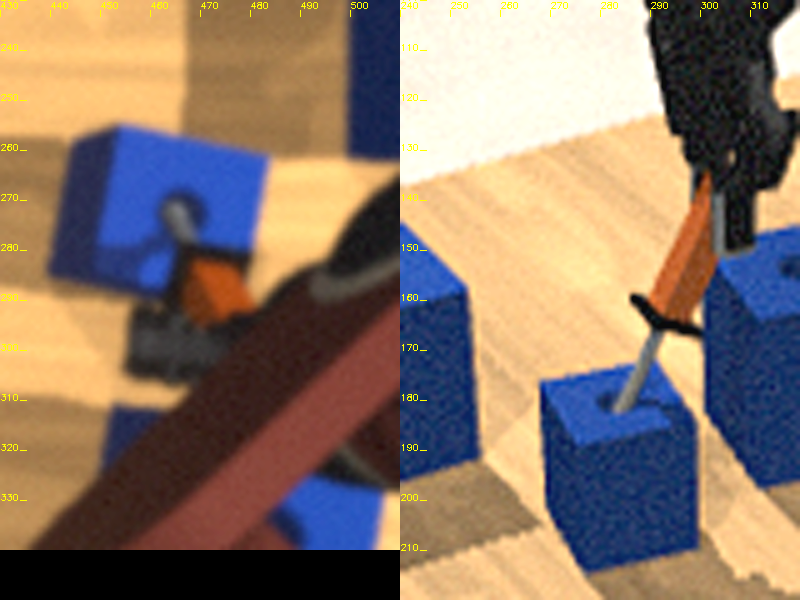

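```bash
cat >> h.py <<'E'
F=dict(p=np.array([.628,-.0031,.0593]),yaw=.1665,g=.128,th=30.4)
def front(m): return (Ro.from_euler('z',F["yaw"])*Ro.from_euler('y',-30,degrees=True)).apply(np.array(m)/1000)+F["p"]
def st():
    o=get_obs();M=Ro.from_rotvec(o["tool_rot"]).as_matrix();th=np.radians(F["th"])
    ax=-np.sin(th)*M[:,0]-np.cos(th)*M[:,2]
    return o,M,o["tool_pos"]-.019*M[:,2]-F["g"]*ax
def delta(X):
    o,M,n=st();return M.T@(X-n)*1000
E
python3 -c "
from h import *
o,M,n=st();print('nose',n,'yaw',np.degrees(np.arctan2(M[1,0],M[0,0])))
for m in [(45,81,19),(45,-85,19),(-42,-85,19)]: print(front(m),front(m)-n)"
```

```text
nose [ 0.45374916 -0.34811846  0.06527117] yaw -6.934512580892278
[0.64363931 0.08166415 0.09825448] [0.18989015 0.4297826  0.03298331]
[ 0.67115078 -0.08204022  0.09825448] [0.21740163 0.26607824 0.03298331]
[ 0.59684852 -0.09452715  0.05475448] [ 0.14309936  0.25359131 -0.01051669]
```

>>> servo_tool([
  [0, 0, 0, 0, 0],
  [0, 0, 0, 0, 0],
  [0, 0, 0, 0, 0],
  [0, 8, 0, -13.8, 0],
  [0, 8, 0, -13.8, 0],
  [0, 0, 0, -30, 0],
  [0, 0, 0, -30, 0],
  [0, 0, 0, -30, 0],
  [0, 0, 0, -30, -8.2],
  [0, 0, 0, -10, -8.2],
  [0, 0, 0, 0, 0],
], force=110)

```text
t: 6.7
tool_pos: [0.4069, -0.3425, 0.3163]
tool_rot: [3.128, 0.257, 0.004]
contact_force: [-0.4, -1.2, -3.7]
opening: 0.0165
grip_force: 108.1
```

```bash
python3 -c "
from h import *
o,M,n=st();print('nose',n,'yaw',np.degrees(np.arctan2(M[1,0],M[0,0])))
print(delta(front((45,81,19+35))))
for k in 'top','scene': print(k,proj(k,np.array([n,front((45,81,54))])))"
```

```text
nose [ 0.47101534 -0.33219124  0.22501328] yaw 9.397264018193601
[ 220.15010097 -380.35779704   95.84751594]
top [[482.10788959 256.44939863]
 [263.11192005 178.36433635]]
scene [[276.12340865 133.95170856]
 [314.04631069 288.50402985]]
```

>>> servo_tool([
  [0, 20, -30, 0, 0],
  [0, 20, -35, 0, 0],
  [0, 20, -35, 0, 0],
  [0, 20, -35, 0, 0],
  [0, 20, -35, 0, 0],
  [0, 20, -35, 10, 0],
  [0, 20, -35, 15, 0],
  [0, 20, -35, 15, 0],
  [0, 20, -35, 15, 0],
  [0, 20, -35, 10, 0],
  [0, 20, -35, 10, 0],
  [0, 0, 0, 0, 0],
])

```text
t: 8.2
tool_pos: [0.5597, 0.0714, 0.2366]
tool_rot: [-3.129, -0.262, 0.006]
contact_force: [-0.7, -1.1, -3.5]
opening: 0.0167
grip_force: 108.7
```

```bash
python3 -c "
from crop import *
from h import *
o,M,n=st();print('nose',n,o['tool_pos'],np.degrees(np.arctan2(M[1,0],M[0,0])))
ax=(o['tool_pos']-.019*M[:,2]-n)/F['g']
for k in 'top','scene': print(k,proj(k,np.array([n+ax*d for d in(0,.068,.128,.15)])),proj(k,front((45,81,19))))
pair((240,145,80,90,5),(280,190,80,120,5),'pics/t2.png')
"
```

```text
nose [0.6232326  0.08223517 0.14494879] [0.55972922 0.0714049  0.236599  ] 9.556178629996896
top [[260.26583856 177.82601946]
 [258.30832755 187.69611673]
 [256.33106575 197.66580081]
 [255.5371163  201.6690265 ]] [[263.94392868 173.8907972 ]]
scene [[316.46400775 282.54424887]
 [330.2809559  250.45768484]
 [342.87145915 221.21924637]
 [347.5853352  210.27239443]] [[307.22484696 304.37173685]]
```

View pics/t2.png

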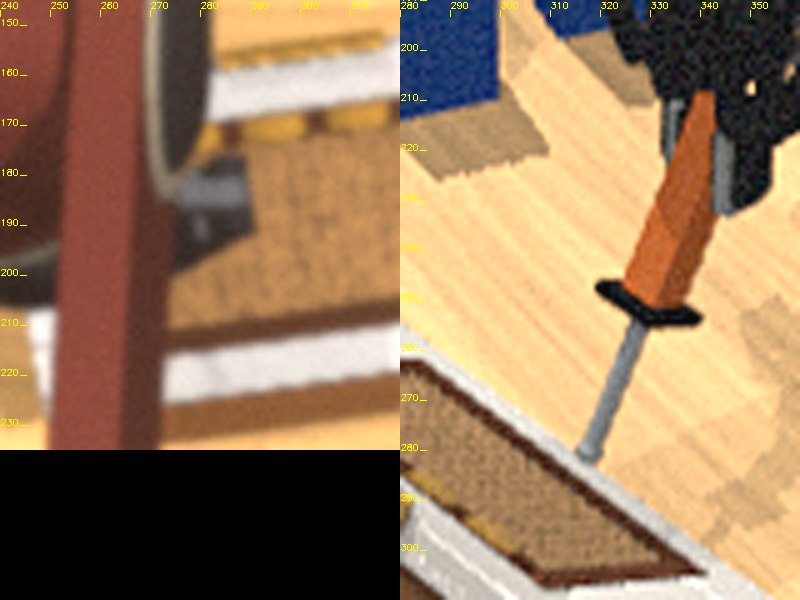

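```bash
cat > b.py <<'E'
from h import *
R=Ro.from_euler('y',-30,degrees=True)
fc=[(73,135,18),(73,-135,18),(-73,-135,18),(-73,135,18),(51,91,19),(51,-91,19),(-51,-91,19),(-51,91,19)]
o1=("top",fc,px([(37,130),(668,42),(698,371),(97,453),(149,172),(574,115),(597,338),(188,393)],230,138,5))
k=[0,1,3,4,5,6,7,8,9]
o2=("scene",[(fc+[(73,135,0),(73,-135,0)])[i] for i in k],px([(487,392),(55,45),(302,52),(712,362),(443,323),(157,93),(323,95),(608,306),(470,432),(40,80)],220,243,5)[k])
q=[(32,32,80),(32,-32,80),(-32,-32,80),(-32,32,80)]
s1=("top",q,px([(112,60),(295,95),(262,277),(80,240)],435,245,6))
s2=("scene",q+[(32,32,0),(-32,32,0)],px([(128,293),(78,217),(217,192),(267,265),(137,446),(268,418)],255,140,6))
N=np.array([.6232,.0822,.1449])
def f(p):
    b={"top":p[7:9],"scene":p[9:11]};out=[]
    for n,m,z in(o1,o2): out.append((proj(n,(Ro.from_euler('z',p[3])*R).apply(np.array(m)/1e3)+p[:3])+b[n]-z).ravel()/.6)
    for n,m,z in(s1,s2): out.append((proj(n,Ro.from_euler('z',p[6]).apply(np.array(m)/1e3)+[p[4],p[5],0])+b[n]-z).ravel()/.6)
    out+=[(proj("scene",N)[0]+b["scene"]-[317.5,282.5])/.8,p[7:11]/1.,(p[4:6]-[.450,-.3476])/.0015]
    return np.concatenate(out)
r=least_squares(f,[.628,-.003,.059,.166,.45,-.347,-.17,0,0,0,0],loss='soft_l1',x_scale=[.01]*3+[.1,.01,.01,.1,1,1,1,1])
sd=np.sqrt(np.diag(np.linalg.inv(r.jac.T@r.jac)))
np.set_printoptions(precision=4,suppress=True);print(r.x,sd,r.cost,sep="\n")
E
python3 b.py
```

```text
[ 0.628  -0.005   0.0568  0.1677  0.4489 -0.3485 -0.1804 -0.74   -0.5102
  0.6659 -0.477 ]
[0.0012 0.0014 0.0012 0.0033 0.0013 0.0013 0.012  0.647  0.6126 0.5087
 0.38  ]
13.345892327739195
```

```bash
sed -i 's/\[.628,-.0031,.0593\]),yaw=.1665/[.628,-.0047,.0575]),yaw=.1675/' h.py; python3 -c "
from h import *
np.set_printoptions(precision=1,suppress=True)
print(delta(front((45,81,29))),delta(front((45,81,19))))
print('unit -normal',delta(front((45,81,0)))-delta(front((45,81,10))))
print('run1',(delta(front((45,-85,19)))-delta(front((45,81,19)))));print('run2',(delta(front((-42,-85,19)))-delta(front((45,-85,19)))))
"
```

```text
[14.7  2.9 41.4] [19.7  2.9 50.1]
unit -normal [ 5.  -0.   8.7]
run1 [  0.5 166.    0. ]
run2 [-75.3   0.2  43.6]
```

>>> servo_tool([
  [0, 5, 1, 14, 0],
  [0, 5, 1, 14, 0],
  [0, 3, 1, 9, 0],
  [0, 1.7, 0, 4.4, 0],
  [0, 0, 0, 0, 0],
  [0, 0, 0, 0, 0],
  [0, 0, 0, 0, 0],
])

```text
t: 9.18
tool_pos: [0.5756, 0.0684, 0.1982]
tool_rot: [3.131, 0.259, 0.002]
contact_force: [0.4, 0.6, -4.5]
opening: 0.0169
grip_force: 108.6
```

```bash
python3 -c "
from crop import *
from h import *
o,M,n=st();print('nose',n,o['contact_force'])
for k in 'top','scene': print(k,proj(k,n),proj(k,front((45,81,19))))
c=crop(get_image('scene')[:,:,::-1],270,235,100,90,8);cv2.imwrite('pics/t3.png',c[:600,:800])
"
```

```text
nose [0.63961172 0.07904678 0.10686704] [ 0.37024994  0.6012369  -4.53476752]
top [[264.5901366  174.74698637]] [[264.79886498 174.17023018]]
scene [[308.25977866 299.50798656]] [[306.83003819 304.53376824]]
```

View pics/t3.png

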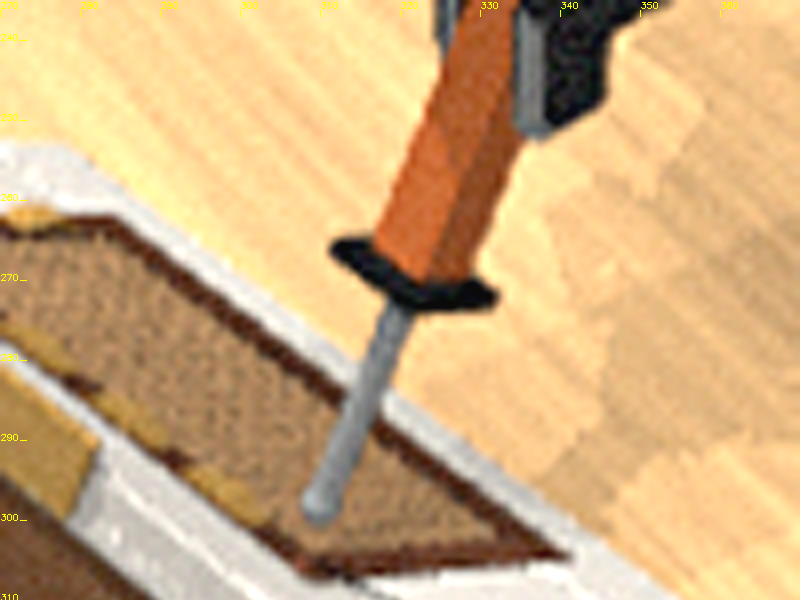

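The nose ball is centred at about (309.6, 297.7), hovering above and inside the bead corner at about (308.4, 306.9).

```bash
python3 -c "
from h import *
o,M,n=st();ax=(o['tool_pos']-.019*M[:,2]-n)/F['g']
print('ball',proj('scene',n+.005*ax),'corner',proj('scene',front((51,91,19))),proj('scene',front((51,-91,19))),proj('scene',front((-51,91,19))))
a=n+.005*ax;R=(Ro.from_euler('z',F['yaw'])*Ro.from_euler('y',-30,degrees=True)).as_matrix()
for i in range(3): print('px per mm front axis',i,proj('scene',a+R[:,i]*.001)-proj('scene',a))
print('ax angle',np.degrees(np.arccos(ax@R[:,2])))
"
```

```text
ball [[309.26023192 297.27888989]] corner [[308.26689605 307.4801491 ]] [[249.86706314 261.15165321]] [[340.97166615 304.5170057 ]]
px per mm front axis 0 [[-0.34184422  0.02381772]]
px per mm front axis 1 [[0.35047165 0.27231449]]
px per mm front axis 2 [[ 0.194158   -0.45276479]]
ax angle 0.46524765824319847
```

>>> servo_tool([
  [0, 1.5, 0, 1.8, 0],
  [0, 1, 0, 1.8, 0],
  [0, 0.5, 0, 0.9, 0],
  [0, 0, 0, 0, 0],
  [0, 0, 0, 0, 0],
])

```text
t: 9.85
tool_pos: [0.5783, 0.0689, 0.193]
tool_rot: [3.131, 0.259, -0.0]
contact_force: [0.9, -0.4, -3.2]
opening: 0.0167
grip_force: 108.6
```

>>> servo_tool([
  [0, 0.3, 0, 0.5, 0],
  [0, 0.3, 0, 0.5, 0],
])

```text
t: 10.1
tool_pos: [0.579, 0.069, 0.192]
tool_rot: [3.131, 0.259, 0.0]
contact_force: [-0.1, -0.4, -3.1]
opening: 0.0165
grip_force: 108.6
```

>>> servo_tool([
  [0, 0.3, 0, 0.5, 0],
  [0, 0, 0, 0, 0],
])

```text
t: 10.35
tool_pos: [0.5792, 0.069, 0.1914]
tool_rot: [-3.131, -0.259, 0.0]
contact_force: [-0.1, 0.3, -3.3]
opening: 0.0168
grip_force: 108.6
```

>>> servo_tool([
  [0, 0.3, 0, 0.5, 0],
  [0, 0.3, 0, 0.5, 0],
])

```text
t: 10.6
tool_pos: [0.5798, 0.0691, 0.1905]
tool_rot: [3.131, 0.259, -0.0]
contact_force: [-0.8, -0.8, -1.8]
opening: 0.0169
grip_force: 108.7
```

>>> servo_tool([
  [0, 0.3, 0, 0.5, 0],
  [0, 0, 0, 0, 0],
])

```text
t: 10.85
tool_pos: [0.58, 0.0692, 0.1905]
tool_rot: [3.131, 0.259, -0.0]
contact_force: [-2.2, -0.5, -0.3]
opening: 0.0164
grip_force: 108.9
```

>>> servo_tool([
  [0, 0.3, 0, 0.5, 0],
  [0, 0, 0, 0, 0],
])

```text
t: 11.1
tool_pos: [0.5803, 0.0692, 0.1903]
tool_rot: [3.131, 0.259, -0.0]
contact_force: [-4.9, 0.1, 4.7]
opening: 0.0166
grip_force: 109.4
```

```bash
python3 -c "
from h import *
o,M,n=st();R=(Ro.from_euler('z',F['yaw'])*Ro.from_euler('y',-30,degrees=True)).as_matrix()
print((R.T@(n-F['p']))*1000,o['contact_force'],o['t'])
print('yaw g',np.degrees(np.arctan2(M[1,0],M[0,0])))
ax=(o['tool_pos']-.019*M[:,2]-n)/F['g'];print('ball pred',proj('scene',n+.005*ax))
from crop import *
c=crop(get_image('scene')[:,:,::-1],285,275,50,37,16);cv2.imwrite('pics/t4.png',c[:600,:800])
"
```

```text
[46.72785623 80.64504382 20.86437191] [-4.89718002  0.10409795  4.66172663] 11.1
yaw g 9.470705172395954
ball pred [[307.45359651 301.39851974]]
```

View pics/t4.png

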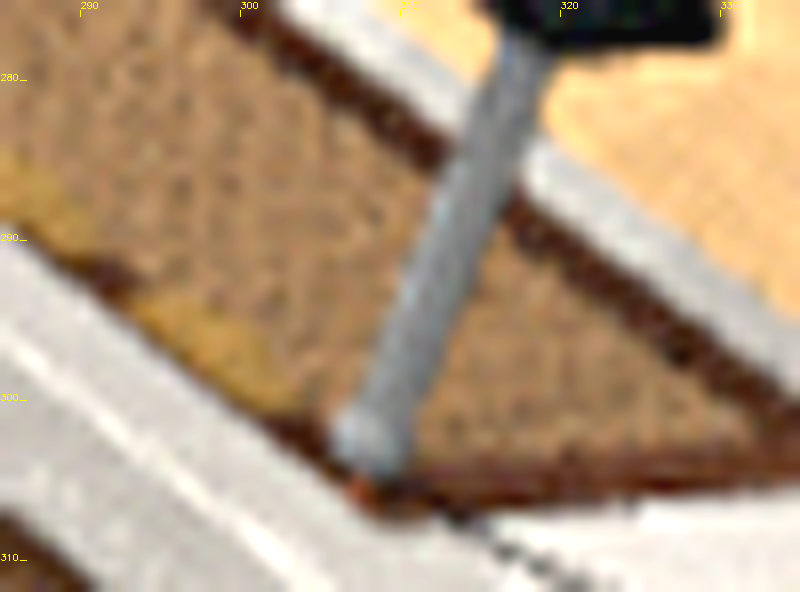

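The nose touches the bead just short of its upper-left corner, with the ball at about (307.3, 302). It sits about 2 mm too near the outer edge, so I shift it down the slope before the pass.

>>> servo_tool([
  [0, -0.9, 0, 0.4, 0],
  [0, -0.9, 0, 0.5, 0],
  [0, 0, 0, 0, 0],
])

```text
t: 11.52
tool_pos: [0.5795, 0.069, 0.1898]
tool_rot: [-3.131, -0.259, -0.005]
contact_force: [-3.1, 0.4, 5.1]
opening: 0.0167
grip_force: 109.5
```

```bash
cat >> h.py <<'E'
def rep():
    o,M,n=st();R=(Ro.from_euler('z',F['yaw'])*Ro.from_euler('y',-30,degrees=True)).as_matrix()
    print(np.round((R.T@(n-F['p']))*1000,1),'Ffront',np.round(R.T@(o['contact_force']-[-.2,-.2,-3.6]),1),o['t'])
E
python3 -c "
from h import *
rep()"
```

```text
[46.1 80.6 20.9] Ffront [1.9 1.1 8.9] 11.525
```

>>> servo_tool([
  [0, -0.3, 3, 0.1, 0],
  [0, -0.3, 3.75, 0.1, 0],
  [0, -0.3, 3.75, 0.1, 0],
  [0, 0, 3.75, 0, 0],
  [0, 0, 3.75, 0, 0],
  [0, 0, 3.75, 0, 0],
  [0, 0, 3.75, 0, 0],
  [0, 0, 3.75, 0, 0],
])

```text
t: 12.52
tool_pos: [0.5811, 0.0415, 0.1874]
tool_rot: [-3.127, -0.261, 0.006]
contact_force: [-6.4, 3.2, 1.0]
opening: 0.0169
grip_force: 109.4
```

```bash
python3 -c "
from h import *
rep()"
```

```text
[41.6 53.7 20.2] Ffront [-2.5  4.4  6.7] 12.525
```

>>> servo_tool([
  [0, 0.5, 3.75, -0.2, 0],
  [0, 0.5, 3.75, -0.2, 0],
  [0, 0.5, 3.75, -0.2, 0],
  [0, 0.5, 3.75, -0.2, 0],
])

```text
t: 13.02
tool_pos: [0.5841, 0.0267, 0.1862]
tool_rot: [-3.127, -0.261, 0.013]
contact_force: [-7.4, 2.7, -2.0]
opening: 0.0166
grip_force: 109.1
```

```bash
python3 -c "
from h import *
rep()
from crop import *
c=crop(get_image('scene')[:,:,::-1],265,255,80,60,10);cv2.imwrite('pics/t5.png',c[:600,:800])
"
```

```text
[40.9 38.6 18.9] Ffront [-4.9  4.1  4.7] 13.025
```

View pics/t5.png

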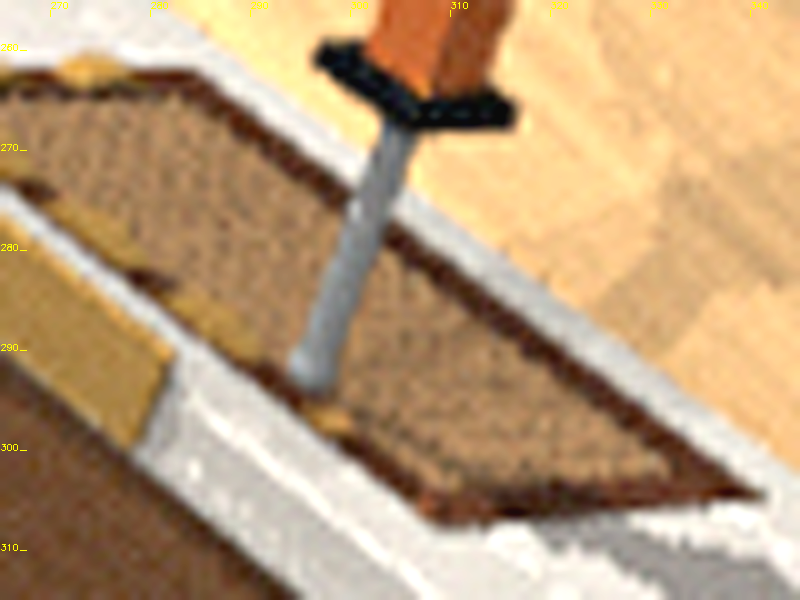

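The nose has slid down the slope to the bead's inner edge (ball at about (295.7, 291.5)), and clip0 looks pressed. The arm is soft, so I steer it back up onto the bead before clip1, using measured feedback.

>>> servo_tool([
  [0, 1.4, 2.6, -1.4, 0],
  [0, 1.4, 2.6, -1.4, 0],
])

```text
t: 13.32
tool_pos: [0.5865, 0.0219, 0.1883]
tool_rot: [-3.127, -0.261, 0.019]
contact_force: [-10.5, 2.1, 1.0]
opening: 0.0168
grip_force: 109.1
```

```bash
python3 -c "
from h import *
rep();print(get_obs()['tool_pos'])"
```

```text
[42.8 33.5 19.9] Ffront [-6.2  4.   8.8] 13.325
[0.58646618 0.021879   0.18828114]
```

>>> servo_tool([
  [0, 1.4, 1.3, -1.7, 0],
  [0, 1.4, 1.3, -1.7, 0],
])

```text
t: 13.58
tool_pos: [0.5926, 0.0191, 0.1932]
tool_rot: [-3.129, -0.26, 0.005]
contact_force: [-1.0, 0.9, -3.3]
opening: 0.0166
grip_force: 108.8
```

```bash
python3 -c "
from h import *
rep();print(get_obs()['tool_pos'])"
```

```text
[51.1 29.4 21.4] Ffront [-0.3  1.2  0.6] 13.575
[0.59259805 0.01913728 0.19319273]
```

```bash
cat > shank.py <<'E'
import cv2,numpy as np
from h import *
def shank(bgr,x0,y0,k,guess,L=26):
    # guess: predicted (tip,collar) px; search box between. returns line points
    h=cv2.cvtColor(bgr,cv2.COLOR_BGR2HSV);b=bgr.astype(int);sat=b.max(2)-b.min(2);v=b.max(2)
    (tx,ty),(cx,cy)=guess; rows=[]
    for r in np.arange(cy+5,ty+1,.5):
        R=int(round((r-y0+.5)*k-.5)); xc=tx+(cx-tx)*(r-ty)/(cy-ty)
        a=int((xc-9-x0)*k);e=int((xc+9-x0)*k);a=max(a,0)
        if not 0<=R<bgr.shape[0]: continue
        m=(sat[R,a:e]<45)&(v[R,a:e]>70*1)&(v[R,a:e]<225)
        n,lab,stt,cen=cv2.connectedComponentsWithStats(m[None].astype(np.uint8))
        for i in range(1,n):
            w=stt[i,2]/k
            if 2<w<6.5: rows.append((r,x0+(a+cen[i,0]+.5)/k-.5,w))
    return np.array(rows)
def line(rows):
    r,x=rows[:,0],rows[:,1];k=np.ones(len(r),bool)
    for _ in range(6):
        p=np.polyfit(r[k],x[k],1);d=np.abs(np.polyval(p,r)-x);k=d<max(.5,1.5*np.median(d[k]))
    return p,k.sum(),r[k].min(),r[k].max()
E
python3 - <<'E'
from shank import *
import cv2
for f,x0,y0,k,g in (("t3",270,235,8,((309,300),(321,270))),("t4",285,275,16,((307,304),(318.5,276))),("t5",265,255,10,((295,294),(304.5,266)))):
    print(f,line(shank(cv2.imread(f"pics/{f}.png"),x0,y0,k,g)))
im=get_image("scene")[:,:,::-1];b=cv2.convertScaleAbs(cv2.resize(im,None,fx=6,fy=6,interpolation=cv2.INTER_CUBIC),alpha=1.5,beta=10)
cv2.imwrite("pics/n6.png",b)
o,M,n=st();ax=(o['tool_pos']-.019*M[:,2]-n)/F['g'];P=proj('scene',np.array([n,n+.065*ax]));print(P)
r=shank(b,0,0,6,P);print(line(r));print(r[::4])
E
```

```text
t3 (array([-4.04593848e-01,  4.30028660e+02]), np.int64(38), np.float64(275.0), np.float64(298.5))
t4 (array([-4.15661919e-01,  4.33234296e+02]), np.int64(36), np.float64(284.0), np.float64(303.0))
t5 (array([-3.66030824e-01,  4.02437366e+02]), np.int64(38), np.float64(271.0), np.float64(293.0))
[[287.06598194 289.57652046]
 [299.35665525 260.33304504]]
(array([-3.70720134e-01,  3.96081862e+02]), np.int64(45), np.float64(265.3330450372079), np.float64(290.3330450372079))
[[265.33304504 298.           3.66666667]
 [267.33304504 291.83333333   2.33333333]
 [268.83304504 296.08333333   6.16666667]
 [270.83304504 295.66666667   6.        ]
 [273.33304504 294.91666667   4.5       ]
 [274.33304504 294.75         5.16666667]
 [275.83304504 293.75         4.83333333]
 [277.83304504 293.16666667   4.66666667]
 [279.83304504 292.33333333   4.33333333]
 [281.83304504 291.66666667   5.        ]
 [283.83304504 290.75         4.83333333]
 [285.83304504 280.25         2.5       ]
 [286.83304504 289.58333333   5.16666667]
 [288.33304504 289.16666667   5.        ]
 [289.83304504 285.33333333   2.33333333]]
```

```bash
sed -i 's/th=30.4/th=28.6/' h.py; python3 -c "
from h import *
rep()"
```

```text
[48.5 28.9 21.6] Ffront [1.  0.7 1.3] 13.625
```

>>> servo_tool([
  [0, -0.3, 3, 0.7, 0],
  [0, -0.3, 3.75, 0.7, 0],
])

```text
t: 13.88
tool_pos: [0.5947, 0.0122, 0.194]
tool_rot: [-3.13, -0.26, -0.002]
contact_force: [-1.3, 2.6, -1.1]
opening: 0.0168
grip_force: 108.9
```

```bash
python3 -c "
from h import *
rep();print(get_obs()['tool_pos'])"
```

```text
[48.7 22.1 21.7] Ffront [0.7 2.9 2.4] 13.875
[0.59465074 0.01215486 0.1939886 ]
```

>>> servo_tool([
  [0, -0.5, 3, 1.2, 0],
  [0, -0.3, 3.5, 1.0, 0],
])

```text
t: 14.12
tool_pos: [0.5946, 0.0054, 0.1925]
tool_rot: [-3.13, -0.259, -0.0]
contact_force: [-5.1, 3.3, 4.7]
opening: 0.0165
grip_force: 109.7
```

```bash
python3 -c "
from h import *
rep();print(get_obs()['tool_pos'])"
```

```text
[46.9 15.5 21. ] Ffront [0.5 4.2 9.3] 14.125
[0.59461035 0.00541609 0.19251146]
```

>>> servo_tool([
  [0, -0.2, 3.75, 0, 0],
  [0, 0, 3.75, 0, 0],
  [0, 0, 3.75, 0, 0],
])

```text
t: 14.5
tool_pos: [0.5961, -0.0056, 0.1921]
tool_rot: [-3.13, -0.26, 0.001]
contact_force: [-5.8, 2.1, 3.3]
opening: 0.0166
grip_force: 109.5
```

```bash
python3 -c "
from h import *
rep();print(get_obs()['tool_pos'])"
```

```text
[46.3  4.4 20.9] Ffront [-0.9  3.2  8.6] 14.5
[ 0.59608768 -0.00564236  0.19210021]
```

>>> servo_tool([
  [0, 0.1, 3.75, 0, 0],
  [0, 0.1, 3.75, 0, 0],
  [0, 0.1, 3.75, 0, 0],
  [0, 0.1, 3.75, 0, 0],
])

```text
t: 15.0
tool_pos: [0.5986, -0.0196, 0.1922]
tool_rot: [-3.128, -0.26, 0.002]
contact_force: [-6.2, 5.4, 5.0]
opening: 0.0169
grip_force: 109.7
```

```bash
python3 -c "
from h import *
rep();print(get_obs()['tool_pos'])"
```

```text
[46.3 -9.6 20.9] Ffront [-0.   6.5  9.9] 15.0
[ 0.59857852 -0.01959507  0.19219344]
```

>>> servo_tool([
  [0, 0.05, 3.75, 0, 0],
  [0, 0.05, 3.75, 0, 0],
  [0, 0.05, 3.75, 0, 0],
  [0, 0.05, 3.75, 0, 0],
])

```text
t: 15.5
tool_pos: [0.6014, -0.035, 0.1923]
tool_rot: [-3.13, -0.26, 0.001]
contact_force: [-6.0, 3.3, 3.7]
opening: 0.0169
grip_force: 109.8
```

```bash
python3 -c "
from h import *
rep();print(get_obs()['tool_pos'])"
```

```text
[ 46.6 -25.5  20.8] Ffront [-0.8  4.4  8.9] 15.5
[ 0.60144876 -0.03504225  0.19227824]
```

>>> servo_tool([
  [0, 0, 3.75, 0, 0],
  [0, 0, 3.75, 0, 0],
  [0, 0, 3.75, 0, 0],
  [0, 0, 3.75, 0, 0],
])

```text
t: 16.0
tool_pos: [0.6038, -0.0496, 0.1922]
tool_rot: [-3.129, -0.26, 0.002]
contact_force: [-6.9, 4.3, 4.7]
opening: 0.0168
grip_force: 109.8
```

```bash
python3 -c "
from h import *
rep();print(get_obs()['tool_pos'])"
```

```text
[ 46.5 -40.2  20.8] Ffront [-0.9  5.6 10.1] 16.0
[ 0.60382798 -0.04964283  0.19221953]
```

>>> servo_tool([
  [0, 0, 3.75, 0, 0],
  [0, 0, 3.75, 0, 0],
  [0, 0, 3.75, 0, 0],
  [0, 0, 3.75, 0, 0],
])

```text
t: 16.5
tool_pos: [0.6062, -0.0645, 0.1923]
tool_rot: [-3.129, -0.26, 0.002]
contact_force: [-5.3, 3.4, 5.8]
opening: 0.0165
grip_force: 109.8
```

```bash
python3 -c "
from h import *
rep();print(get_obs()['tool_pos'])"
```

```text
[ 46.4 -55.3  20.9] Ffront [ 0.8  4.4 10.4] 16.5
[ 0.60624004 -0.06448436  0.19228122]
```

>>> servo_tool([
  [0, 0, 3.75, 0, 0],
  [0, 0, 3.75, 0, 0],
  [0, 0, 3.75, 0, 0],
  [0, 0, 3.75, 0, 0],
])

```text
t: 17.0
tool_pos: [0.6088, -0.0795, 0.1921]
tool_rot: [-3.13, -0.26, 0.002]
contact_force: [-5.4, 3.6, 3.7]
opening: 0.0167
grip_force: 109.8
```

```bash
python3 -c "
from shank import *
rep()
im=get_image('scene')[:,:,::-1];cv2.imwrite('pics/n7.png',im)
b=cv2.convertScaleAbs(cv2.resize(im,None,fx=6,fy=6,interpolation=cv2.INTER_CUBIC),alpha=1.5,beta=10)
o,M,n=st();ax=(o['tool_pos']-.019*M[:,2]-n)/F['g'];P=proj('scene',np.array([n,n+.065*ax]));print(P,(P[1]-P[0])[0]/(P[1]-P[0])[1])
p=line(shank(b,0,0,6,P));print(p,np.polyval(p[0],P[0,1]))
# ball bottom along the axis: brightness profile
for r in np.arange(P[0,1]-6,P[0,1]+5):
    print(r.round(1),im[int(round(r)),int(round(np.polyval(p[0],r)))])
"
```

```text
[ 46.3 -70.6  20.8] Ffront [-0.2  4.7  8.6] 17.0
[[257.56812208 264.97142812]
 [268.06890416 236.90168016]] -0.3740960588263232
(array([ -0.35140429, 350.64267138]), np.int64(39), np.float64(241.9016801642614), np.float64(263.9016801642614)) 257.5305743471051
259.0 [73 75 75]
260.0 [83 82 86]
261.0 [78 78 76]
262.0 [73 73 72]
263.0 [ 97 101  99]
264.0 [93 92 93]
265.0 [74 75 72]
266.0 [34 40 51]
267.0 [ 90  96 106]
268.0 [133 139 143]
269.0 [135 140 144]
```

>>> servo_tool([
  [0, 0, 3.6, 0, 0],
  [0, 0, 3.6, 0, 0],
  [0, 0, 3.6, 0, 0],
  [0, -0.4, 3, 0.2, 0],
], force=120)

```text
t: 17.55
tool_pos: [0.6108, -0.0933, 0.192]
tool_rot: [-3.13, -0.26, 0.001]
contact_force: [-3.7, 3.2, 4.2]
opening: 0.0167
grip_force: 116.8
```

```bash
python3 -c "
from h import *
rep();print(get_obs()['tool_pos'])"
```

```text
[ 46.  -84.6  20.8] Ffront [1.4 3.9 8.2] 17.55
[ 0.61078479 -0.09333271  0.19196215]
```

>>> servo_tool([
  [0, -3.2, 0.2, 1.85, 0],
  [0, -3.2, 0, 1.85, 0],
  [0, -3.2, 0, 1.85, 0],
])

```text
t: 17.92
tool_pos: [0.6019, -0.096, 0.1866]
tool_rot: [3.129, 0.258, 0.003]
contact_force: [-0.5, -1.1, 5.5]
opening: 0.0164
grip_force: 117.8
```

```bash
python3 -c "
from h import *
rep();print(get_obs()['tool_pos'])"
```

```text
[ 35.7 -86.   20.8] Ffront [ 4.2 -0.8  8.1] 17.925
[ 0.60193586 -0.09598085  0.18662907]
```

>>> servo_tool([
  [0, -3.2, -0.3, 1.85, 0],
  [0, -3.2, -0.3, 1.85, 0],
  [0, -3.2, -0.2, 1.85, 0],
])

```text
t: 18.3
tool_pos: [0.5935, -0.0966, 0.1819]
tool_rot: [3.129, 0.258, 0.008]
contact_force: [0.6, -1.0, 5.7]
opening: 0.017
grip_force: 117.8
```

```bash
python3 -c "
from h import *
rep();print(get_obs()['tool_pos'])"
```

```text
[ 26.4 -85.2  20.9] Ffront [ 5.2 -1.   7.8] 18.3
[ 0.59346619 -0.09657526  0.18190097]
```

>>> servo_tool([
  [0, -3.2, 0, 1.85, 0],
  [0, -3.2, 0, 1.85, 0],
  [0, -3.2, 0, 1.85, 0],
  [0, -3.2, 0, 1.85, 0],
])

```text
t: 18.8
tool_pos: [0.5801, -0.0986, 0.174]
tool_rot: [3.129, 0.259, 0.005]
contact_force: [-0.9, 0.8, 4.8]
opening: 0.0168
grip_force: 117.8
```

```bash
python3 -c "
from h import *
rep();print(get_obs()['tool_pos'])"
```

```text
[ 10.5 -84.9  20.8] Ffront [3.7 1.1 7.6] 18.8
[ 0.58014139 -0.09859136  0.1739844 ]
```

>>> servo_tool([
  [0, -3.2, 0, 1.9, 0],
  [0, -3.2, 0, 1.9, 0],
  [0, -3.2, 0, 1.9, 0],
  [0, -3.2, 0, 1.9, 0],
])

```text
t: 19.3
tool_pos: [0.5678, -0.1008, 0.1668]
tool_rot: [3.129, 0.259, 0.006]
contact_force: [-0.4, -0.8, 6.6]
opening: 0.0164
grip_force: 117.8
```

```bash
python3 -c "
from h import *
rep();print(get_obs()['tool_pos'])"
```

```text
[ -3.8 -85.1  20.8] Ffront [ 4.8 -0.6  9. ] 19.3
[ 0.56784523 -0.1007555   0.16675376]
```

>>> servo_tool([
  [0, -3.25, 0, 1.87, 0],
  [0, -3.25, 0, 1.87, 0],
  [0, -3.25, 0, 1.87, 0],
  [0, -3.25, 0, 1.87, 0],
])

```text
t: 19.8
tool_pos: [0.5552, -0.103, 0.1595]
tool_rot: [3.129, 0.259, 0.007]
contact_force: [-1.1, -0.8, 6.6]
opening: 0.0167
grip_force: 117.9
```

```bash
python3 -c "
from h import *
rep();print(get_obs()['tool_pos'])"
```

```text
[-18.5 -85.1  20.9] Ffront [ 4.2 -0.4  9.3] 19.8
[ 0.555221   -0.10295731  0.15951337]
```

>>> servo_tool([
  [0, -3.25, 0, 1.87, 0],
  [0, -3.25, 0, 1.87, 0],
  [0, -3.25, 0, 1.87, 0],
  [0, -3.25, 0, 1.87, 0],
  [0, -3.25, 0, 1.87, 0],
  [0, -3.25, 0, 1.87, 0],
])

```text
t: 20.55
tool_pos: [0.5356, -0.1061, 0.1478]
tool_rot: [3.129, 0.259, 0.005]
contact_force: [-0.3, -0.5, 6.9]
opening: 0.0166
grip_force: 118.1
```

```bash
python3 -c "
from h import *
rep();print(get_obs()['tool_pos'])"
```

```text
[-41.6 -84.9  20.7] Ffront [ 5.1 -0.2  9.2] 20.55
[ 0.53559332 -0.10605145  0.14783101]
```

>>> servo_tool([
  [0, -1.5, 0, 0.9, 0],
  [0, -5, 0, -8.7, 0],
  [0, -10, 0, -17.3, 0],
  [0, -20, 0, -34.6, 0],
  [0, 0, 0, -40, 0],
  [0, 0, 0, -40, 0],
  [0, -30, 30, -20, 0],
  [0, -30, 30, 0, 0],
  [0, -30, 30, 0, 0],
  [0, -30, 30, 0, 0],
  [0, -30, 30, 0, 0],
  [0, 0, 0, 0, 0],
])

```text
t: 22.05
tool_pos: [0.3732, -0.2853, 0.3045]
tool_rot: [-3.13, -0.252, 0.004]
contact_force: [0.1, -0.0, -3.2]
opening: 0.0166
grip_force: 117.9
```

```bash
python3 - <<'E'
from shank import *
print(get_obs()['tool_pos'],get_obs()['contact_force'],get_obs()['t'])
cl=dict(c0=(45,52.5),c1=(45,16.5),c2=(45,-19.5),c3=(45,-55.5),c4=(18.5,-85),c5=(-17.5,-85))
A={n:cv2.imread(f"pics/{n}0.png") for n in("top","scene")};B={n:get_image(n)[:,:,::-1].copy() for n in A}
for n in B: cv2.imwrite(f"pics/{n}_after.png",B[n])
def brass(im):
    b=im.astype(float); return (b[:,:,2]>1.9*b[:,:,0])&(b[:,:,1]>.6*b[:,:,2])&(b[:,:,2]>85)
for n in B:
  for k,(x,y) in cl.items():
    d=[(x,y+s) if x==45 else (x+s,y) for s in(-16,16)]
    q=proj(n,np.array([front((a,b,19)) for a,b in d]+[front((x,y,23))])); 
    m=np.zeros((480,640),np.uint8);cv2.line(m,*[tuple(np.round(p).astype(int).tolist()) for p in q[:2]],1,7)
    print(n,k,[int((brass(i)&(m>0)).sum()) for i in(A[n],B[n])],q[2].round())
  # mean hue profile along the run for clip0 vs clip1 after
for n in B:
  for k in("c0","c1","c3"):
    x,y=cl[k];P=proj(n,np.array([front((x,y+s,19)) for s in range(-18,19,3)])).astype(np.float32)
    v=cv2.remap(B[n],P[:,0].reshape(1,-1),P[:,1].reshape(1,-1),cv2.INTER_LINEAR)[0];w=cv2.remap(A[n],P[:,0].reshape(1,-1),P[:,1].reshape(1,-1),cv2.INTER_LINEAR)[0]
    print(n,k,'G before',w[:,1],'after',v[:,1])
E
```

```text
[ 0.37323695 -0.28527761  0.30453298] [ 0.10614049 -0.03757211 -3.17440949] 22.05
top c0 [91, 47] [278. 173.]
top c1 [98, 32] [295. 171.]
top c2 [98, 37] [312. 168.]
top c3 [98, 35] [329. 166.]
top c4 [66, 5] [344. 176.]
top c5 [59, 11] [346. 192.]
scene c0 [64, 43] [298. 295.]
scene c1 [76, 45] [286. 286.]
scene c2 [74, 48] [274. 277.]
scene c3 [57, 24] [263. 268.]
scene c4 [46, 14] [263. 261.]
scene c5 [47, 26] [275. 261.]
top c0 G before [38 36 57 83 90 87 87 87 83 76 71 53 38] after [40 39 38 39 43 63 84 88 67 42 39 41 40]
top c1 G before [37 37 57 83 90 89 86 86 82 77 72 54 38] after [39 36 38 39 37 38 40 39 40 37 38 40 40]
top c3 G before [36 40 60 83 89 87 87 86 83 76 70 57 39] after [41 39 40 38 39 40 39 39 37 40 38 37 37]
scene c0 G before [21 37 66 78 81 77 82 78 81 77 64 26 24] after [12 21 25 18 47 72 84 63 35 20 18 28 26]
scene c1 G before [24 35 61 79 79 75 80 72 75 75 61 34 21] after [17 22 19 20 19 25 27 21 24 24 20 26 12]
scene c3 G before [26 52 73 79 72 73 71 76 76 77 60 27 25] after [26 18 26 25 27 22 26 24 24 26 24 25 24]
```

Clips 1–5 have vanished into the bead, but about 9 mm of clip0's top still shows, so it is not quite home. I'll repeat the complete pass cleanly from seam_left.

```bash
python3 -c "
from h import *
np.set_printoptions(precision=1,suppress=True)
o,M,n=st();print(n,np.degrees(np.arctan2(M[1,0],M[0,0])),delta(front((46.5,80,32))))"
```

```text
[ 0.4 -0.3  0.2] 9.406749294450043 [ 258.4 -313.5  103.5]
```

>>> servo_tool([
  [0, 28.7, -34.8, 0, 0],
  [0, 28.7, -34.8, 0, 0],
  [0, 28.7, -34.8, 0, 0],
  [0, 28.7, -34.8, 0, 0],
  [0, 28.7, -34.8, 10, 0],
  [0, 28.7, -34.8, 15, 0],
  [0, 28.7, -34.8, 15, 0],
  [0, 28.7, -34.8, 15, 0],
  [0, 28.7, -34.8, 15, 0],
  [0, 0, 0, 15, 0],
  [0, 0, 0, 7, 0],
  [0, 0, 0, 0, 0],
])

```text
t: 23.65
tool_pos: [0.5778, 0.067, 0.2135]
tool_rot: [3.131, 0.259, -0.003]
contact_force: [0.2, -0.1, -3.2]
opening: 0.0165
grip_force: 118.5
```

```bash
cat > look.py <<'E'
from shank import *
rep()
im=get_image('scene')[:,:,::-1]
b=cv2.convertScaleAbs(cv2.resize(im,None,fx=6,fy=6,interpolation=cv2.INTER_CUBIC),alpha=1.5,beta=10)
o,M,n=st();ax=(o['tool_pos']-.019*M[:,2]-n)/F['g'];P=proj('scene',np.array([n,n+.065*ax]));print(P[0],'slope pred',(P[1]-P[0])[0]/(P[1]-P[0])[1])
p=line(shank(b,0,0,6,P));print(p[0][0],p[1:],'at tip row',np.polyval(p[0],P[0,1]))
print(delta(front((46.3,81,23))),np.degrees(np.arctan2(M[1,0],M[0,0])))
E
python3 look.py
```

```text
[51.7 78.9 42.4] Ffront [0.5 0.  0.1] 23.65
[307.97066813 293.23073867] slope pred -0.410641641077327
-0.39855265188453987 (np.int64(40), np.float64(268.1367979848629), np.float64(292.6367979848629)) at tip row 307.7547447327631
[ 4.37435137 -2.40744072 20.53288104] 9.421725868573944
```

>>> servo_tool([
  [0, 2, -1.2, 10, 0],
  [0, 1.5, -1.2, 7, 0],
  [0, 0.7, 0, 3.3, 0],
  [0, 0, 0, 0, 0],
  [0, 0, 0, 0, 0],
])

```text
t: 24.32
tool_pos: [0.5826, 0.0704, 0.1944]
tool_rot: [3.131, 0.259, 0.001]
contact_force: [-0.1, -0.0, -2.6]
opening: 0.0163
grip_force: 118.5
```

```bash
python3 look.py
```

```text
[46.9 81.4 23.2] Ffront [0.6 0.1 0.8] 24.325
[307.12392365 302.8301966 ] slope pred -0.4126014980302857
-0.41864045202952116 (np.int64(39), np.float64(278.1254298658528), np.float64(302.1254298658528)) at tip row 306.28236458763104
[-0.49465928  0.47140691  0.51942938] 9.468511451132393
```

>>> servo_tool([
  [0, 0, 0, 0.9, 0],
  [0, 0, 0, 0.9, 0],
  [0, 0, 0, 0.8, 0],
  [0, 0, 0, 0, 0],
])

```text
t: 24.88
tool_pos: [0.5826, 0.0704, 0.1921]
tool_rot: [3.131, 0.259, 0.001]
contact_force: [-1.3, -0.5, -0.9]
opening: 0.0165
grip_force: 118.7
```

```bash
python3 look.py
```

```text
[45.8 81.5 21.2] Ffront [ 0.4 -0.1  2.9] 24.875
[307.17200458 303.72161974] slope pred -0.41270026185496994
-0.422019074546874 (np.int64(36), np.float64(279.072652109844), np.float64(304.572652109844)) at tip row 306.25383043293533
[-0.42561724  0.50624138 -1.87327874] 9.47087387310558
```

```bash
python3 - <<'E'
from h import *
import cv2
for n in("scene","top"):
  im=cv2.imread(f"pics/{n}_after.png")
  for y in(75,34,-1,-37,-70):
    acc=0
    for dy in np.linspace(-3,3,13):
      P=proj(n,np.array([front((x,y+dy,19)) for x in np.arange(28,62,.5)])).astype(np.float32)
      acc=acc+cv2.remap(im,P[:,0].reshape(1,-1),P[:,1].reshape(1,-1),cv2.INTER_CUBIC)[0,:,2].astype(float)/13
    xs=np.arange(28,62,.5);d=np.gradient(cv2.GaussianBlur(acc.reshape(1,-1),(0,0),1.5)[0],.5)
    print(n,y,'inner',xs[np.argmin(np.where(xs<48,d,9))],'outer',xs[np.argmax(np.where(xs>42,d,-9))],acc[::6].round())
E
```

```text
scene 75 inner 38.5 outer 50.5 [106. 105. 105.  91.  62.  45.  42.  67. 111. 145. 149. 145.]
scene 34 inner 38.5 outer 50.0 [105. 104. 108.  94.  63.  42.  36.  61. 105. 141. 149. 147.]
scene -1 inner 38.0 outer 51.5 [104. 112. 111.  90.  61.  42.  36.  58. 112. 149. 150. 140.]
scene -37 inner 39.5 outer 51.0 [100. 106. 107.  99.  67.  44.  44.  63. 113. 143. 148. 139.]
scene -70 inner 38.5 outer 50.5 [ 96. 100. 105.  92.  66.  50.  44.  66. 119. 147. 152. 149.]
top 75 inner 39.0 outer 51.5 [109. 109. 110. 103.  78.  64.  62.  72. 116. 148. 151. 152.]
top 34 inner 38.5 outer 51.5 [122. 119. 114.  99.  76.  63.  62.  69. 112. 146. 153. 152.]
top -1 inner 39.5 outer 52.0 [113. 112. 111. 109.  84.  63.  61.  67. 108. 148. 153. 151.]
top -37 inner 39.0 outer 51.5 [121. 121. 114. 103.  77.  61.  60.  71. 112. 147. 151. 151.]
top -70 inner 39.0 outer 52.0 [109. 105. 104. 101.  75.  63.  65.  70. 108. 145. 154. 155.]
```

>>> servo_tool([
  [0, -0.3, 1.5, 0.8, 0],
  [0, -0.3, 3, 0.8, 0],
])

```text
t: 25.18
tool_pos: [0.5826, 0.0672, 0.1914]
tool_rot: [-3.128, -0.261, -0.001]
contact_force: [-5.2, 4.8, 7.4]
opening: 0.0165
grip_force: 119.8
```

```bash
python3 -c "
from h import *
rep();print(get_obs()['tool_pos'])"
```

```text
[45.  78.6 20.9] Ffront [ 2.   5.8 11.6] 25.175
[0.58260077 0.0671553  0.19142263]
```

>>> servo_tool([
  [0, -0.2, 3.75, 0, 0],
  [0, -0.1, 3.75, 0, 0],
  [0, 0, 3.75, 0, 0],
])

```text
t: 25.55
tool_pos: [0.5837, 0.056, 0.191]
tool_rot: [-3.127, -0.261, 0.001]
contact_force: [-5.7, 4.4, 4.3]
opening: 0.0167
grip_force: 119.8
```

```bash
python3 -c "
from h import *
rep();print(get_obs()['tool_pos'])"
```

```text
[44.1 67.5 20.9] Ffront [-0.1  5.4  9.2] 25.55
[0.58374332 0.05599865 0.19102965]
```

>>> servo_tool([
  [0, 0.1, 3.75, 0, 0],
  [0, 0.1, 3.75, 0, 0],
  [0, 0.1, 3.75, 0, 0],
])

```text
t: 25.92
tool_pos: [0.5856, 0.0454, 0.1911]
tool_rot: [-3.126, -0.261, 0.002]
contact_force: [-7.2, 5.5, 7.3]
opening: 0.0164
grip_force: 119.8
```

```bash
python3 -c "
from h import *
rep();print(get_obs()['tool_pos'])"
```

```text
[44.  56.8 21. ] Ffront [ 0.3  6.8 12.5] 25.925
[0.58555802 0.04536643 0.19112558]
```

>>> servo_tool([
  [0, 0.05, 3.75, 0, 0],
  [0, 0.05, 3.75, 0, 0],
  [0, 0.05, 3.75, 0, 0],
  [0, 0.05, 3.75, 0, 0],
  [0, 0.05, 3.75, -0.05, 0],
])

```text
t: 26.55
tool_pos: [0.589, 0.0267, 0.1911]
tool_rot: [-3.127, -0.261, 0.002]
contact_force: [-6.1, 4.6, 5.6]
opening: 0.0169
grip_force: 119.8
```

```bash
python3 -c "
from h import *
rep();print(get_obs()['tool_pos'])"
```

```text
[44.3 37.7 20.8] Ffront [ 0.2  5.7 10.5] 26.55
[0.58897896 0.02667058 0.1911324 ]
```

>>> servo_tool([
  [0, 0, 3.75, 0, 0],
  [0, 0, 3.75, 0, 0],
  [0, 0, 3.75, 0, 0],
  [0, 0, 3.75, 0, 0],
  [0, 0, 3.75, 0, 0],
  [0, 0, 3.75, 0, 0],
  [0, 0, 3.75, 0, 0],
  [0, 0, 3.75, 0, 0],
])

```text
t: 27.55
tool_pos: [0.5939, -0.0031, 0.1911]
tool_rot: [-3.127, -0.261, 0.002]
contact_force: [-5.8, 4.5, 5.6]
opening: 0.0165
grip_force: 119.8
```

```bash
python3 -c "
from h import *
rep();print(get_obs()['tool_pos'])"
```

```text
[44.2  7.5 20.8] Ffront [ 0.5  5.5 10.3] 27.55
[ 0.59394757 -0.0030808   0.19106994]
```

>>> servo_tool([
  [0, 0, 3.75, 0, 0],
  [0, 0, 3.75, 0, 0],
  [0, 0, 3.75, 0, 0],
  [0, 0, 3.75, 0, 0],
  [0, 0, 3.75, 0, 0],
  [0, 0, 3.75, 0, 0],
  [0, 0, 3.75, 0, 0],
  [0, 0, 3.75, 0, 0],
  [0, 0, 3.75, 0, 0],
  [0, 0, 3.75, 0, 0],
  [0, 0, 3.75, 0, 0],
  [0, 0, 3.75, 0, 0],
])

```text
t: 29.05
tool_pos: [0.6013, -0.0475, 0.1909]
tool_rot: [-3.127, -0.261, 0.003]
contact_force: [-5.0, 4.6, 5.1]
opening: 0.0169
grip_force: 119.8
```

```bash
python3 -c "
from h import *
rep();print(get_obs()['tool_pos'])"
```

```text
[ 43.9 -37.5  20.8] Ffront [0.9 5.6 9.6] 29.05
[ 0.60129394 -0.04754411  0.1909245 ]
```

>>> servo_tool([
  [0, 0.05, 3.75, 0, 0],
  [0, 0.05, 3.75, 0, 0],
  [0, 0.05, 3.75, 0, 0],
  [0, 0.05, 3.75, 0, 0],
  [0, 0, 3.75, 0, 0],
  [0, 0, 3.75, 0, 0],
  [0, 0, 3.75, 0, 0],
  [0, 0, 3.75, 0, 0],
  [0, 0, 3.75, 0, 0],
  [0, 0, 3.75, 0, 0],
  [0, 0, 3.75, 0, 0],
  [0, 0, 3.75, 0, 0],
])

```text
t: 30.55
tool_pos: [0.6088, -0.0919, 0.1909]
tool_rot: [-3.128, -0.261, 0.003]
contact_force: [-6.9, 3.9, 6.3]
opening: 0.0164
grip_force: 119.8
```

```bash
python3 -c "
from h import *
rep();print(get_obs()['tool_pos'])"
```

```text
[ 43.9 -82.6  20.8] Ffront [-0.2  5.2 11.6] 30.55
[ 0.60882359 -0.09193785  0.19091739]
```

>>> servo_tool([
  [0, -1.5, 1.5, 0.85, 0],
  [0, -3.2, 0, 1.83, 0],
  [0, -3.2, 0, 1.83, 0],
  [0, -3.2, 0, 1.83, 0],
  [0, -3.2, 0, 1.83, 0],
])

```text
t: 31.18
tool_pos: [0.5971, -0.0977, 0.1837]
tool_rot: [3.129, 0.258, 0.007]
contact_force: [-1.0, -0.9, 4.5]
opening: 0.0165
grip_force: 119.6
```

```bash
python3 -c "
from h import *
rep();print(get_obs()['tool_pos'])"
```

```text
[ 30.1 -87.   20.8] Ffront [ 3.3 -0.5  7.4] 31.175
[ 0.59707579 -0.09774453  0.18370309]
```

>>> servo_tool([
  [0, -3.2, -0.5, 1.87, 0],
  [0, -3.2, -0.5, 1.87, 0],
  [0, -3.2, -0.4, 1.87, 0],
  [0, -3.2, -0.3, 1.87, 0],
  [0, -3.2, 0, 1.87, 0],
  [0, -3.2, 0, 1.87, 0],
])

```text
t: 31.92
tool_pos: [0.578, -0.0993, 0.1727]
tool_rot: [3.129, 0.258, 0.008]
contact_force: [0.3, -0.1, 6.2]
opening: 0.0165
grip_force: 119.9
```

```bash
python3 -c "
from h import *
rep();print(get_obs()['tool_pos'])"
```

```text
[  8.2 -85.4  20.8] Ffront [5.3 0.1 8.2] 31.925
[ 0.57801552 -0.09933029  0.17266594]
```

>>> servo_tool([
  [0, -3.25, 0, 1.88, 0],
  [0, -3.25, 0, 1.88, 0],
  [0, -3.25, 0, 1.88, 0],
  [0, -3.25, 0, 1.88, 0],
  [0, -3.25, 0, 1.88, 0],
  [0, -3.25, 0, 1.88, 0],
  [0, -3.25, 0, 1.88, 0],
])

```text
t: 32.8
tool_pos: [0.5559, -0.1032, 0.1599]
tool_rot: [3.128, 0.258, 0.009]
contact_force: [-0.8, -0.6, 7.3]
opening: 0.0166
grip_force: 119.9
```

```bash
python3 -c "
from h import *
rep();print(get_obs()['tool_pos'])"
```

```text
[-17.6 -85.6  21. ] Ffront [ 4.8 -0.3  9.8] 32.8
[ 0.5559295  -0.10318558  0.15989716]
```

Seven more rows finish the pass, then I lift off along the normal and move toward the stand.

>>> servo_tool([
  [0, -3.25, 0, 1.87, 0],
  [0, -3.25, 0, 1.87, 0],
  [0, -3.25, 0, 1.87, 0],
  [0, -3.25, 0, 1.87, 0],
  [0, -3.25, 0, 1.87, 0],
  [0, -3.25, 0, 1.87, 0],
  [0, -2.5, 0, 1.4, 0],
  [0, -5, 0, -8.7, 0],
  [0, -10, 0, -17.3, 0],
  [0, -20, 0, -34.6, 0],
  [0, -10, 0, -40, 0],
  [0, -10, 0, -40, 0],
])

```text
t: 34.3
tool_pos: [0.4766, -0.1147, 0.285]
tool_rot: [-3.13, -0.259, 0.004]
contact_force: [-0.1, -0.9, -3.9]
opening: 0.0166
grip_force: 118.6
```

>>> servo_tool([
  [0, -20, 30, -20, 8],
  [0, -20, 30, 0, 8],
  [0, -20, 30, 0, 0],
  [0, -20, 30, 0, 0],
  [0, -20, 30, 0, 0],
  [0, 0, 0, 0, 0],
  [0, 0, 0, 0, 0],
])

```text
t: 35.17
tool_pos: [0.3739, -0.2604, 0.3045]
tool_rot: [-3.135, 0.18, 0.002]
contact_force: [0.1, -0.5, -2.8]
opening: 0.0165
grip_force: 118.7
```

```bash
cat > chk.py <<'E'
from h import *
import cv2
np.set_printoptions(precision=1,suppress=True)
cl=dict(c0=(45,52.5),c1=(45,16.5),c2=(45,-19.5),c3=(45,-55.5),c4=(18.5,-85),c5=(-17.5,-85))
for n in("top","scene"):
  im=get_image(n)[:,:,::-1].copy();cv2.imwrite(f"pics/{n}_after2.png",im)
  for k,(x,y) in cl.items():
    P=proj(n,np.array([front((x,y+s,19)) if x==45 else front((x+s,y,19)) for s in range(-18,19,3)])).astype(np.float32)
    v=cv2.remap(im,P[:,0].reshape(1,-1),P[:,1].reshape(1,-1),cv2.INTER_LINEAR)[0];print(n,k,v[:,1])
o,M,nn=st();print(o['t'],o['tool_pos'],np.degrees(np.arctan2(M[1,0],M[0,0])),nn*1000)
print('to 25mm above hole',delta(np.array([.4495,-.347,.105])))
E
python3 chk.py
```

```text
top c0 [38 39 41 41 41 40 40 39 39 40 40 40 40]
top c1 [40 38 40 39 40 38 39 40 39 40 40 38 38]
top c2 [38 37 39 39 39 39 38 38 38 37 39 37 40]
top c3 [40 38 40 41 38 40 41 41 39 37 38 38 38]
top c4 [46 47 47 47 49 46 46 47 48 48 48 50 47]
top c5 [48 46 45 44 44 46 45 46 45 47 46 45 46]
scene c0 [14 20 24 19 25 22 27 23 23 22 18 23 23]
scene c1 [21 20 22 21 23 25 25 25 16 24 21 28 14]
scene c2 [31 23 17 23 20 27 22 23 25 28 24 22 21]
scene c3 [28 17 26 23 19 25 25 24 23 24 24 22 31]
scene c4 [26 25 24 21 24 24 23 28 24 23 30 28 30]
scene c5 [29 26 23 26 28 28 27 24 26 20 23 28 26]
35.275 [ 0.4 -0.3  0.3] -6.472359392357592 [ 435.2 -267.   211.4]
to 25mm above hole [ 23.3  78.  106.3]
```

>>> servo_tool([
  [0, 9, 26, 0, 0],
  [0, 9, 26, 0, 0],
  [0, 9.7, 26.5, 10, 0],
  [0, 0, 0, 30, 0],
  [0, 0, 0, 30, 0],
  [0, 0, 0, 20, 0],
  [0, 0, 0, 8, 0],
  [0, 0, 0, 0, 0],
  [0, 0, 0, 0, 0],
])

```text
t: 36.4
tool_pos: [0.3934, -0.3425, 0.209]
tool_rot: [3.135, -0.179, 0.003]
contact_force: [0.5, 0.1, -3.7]
opening: 0.0163
grip_force: 118.9
```

```bash
python3 - <<'E'
from shank import *
np.set_printoptions(precision=2,suppress=True)
im=get_image('scene')[:,:,::-1];tp=get_image('top')[:,:,::-1]
b=cv2.convertScaleAbs(cv2.resize(im,None,fx=6,fy=6,interpolation=cv2.INTER_CUBIC),alpha=1.5,beta=10)
o,M,n=st();ax=(o['tool_pos']-.019*M[:,2]-n)/F['g'];P=proj('scene',np.array([n,n+.065*ax]));print(o['t'],n,P[0],'slope pred',(P[1]-P[0])[0]/(P[1]-P[0])[1])
p=line(shank(b,0,0,6,P));print(p,np.polyval(p[0],P[0,1]))
h=np.array([.4495,-.3475,.08])
for nm in('scene','top'):
    print(nm,'hole',proj(nm,h),'stand corners',proj(nm,np.array([Ro.from_euler('z',-.18).apply([sx*.032,sy*.032,0])+h for sx,sy in((1,1),(1,-1),(-1,-1),(-1,1))])).ravel())
    I={'scene':im,'top':tp}[nm].astype(int); c=proj(nm,h)[0].round().astype(int)
    w=I[c[1]-9:c[1]+10,c[0]-9:c[0]+10]; print('hole blue chan');print(w[:,:,0])
print('delta to tip 100',delta(h+M[:,0]*.0044+[0,0,.02]))
E
```

```text
36.5 [ 0.45 -0.35  0.12] [280.26 168.53] slope pred -0.47534855038967294
(array([ -0.45, 355.84]), np.int64(35), np.float64(150.83752103844296), np.float64(167.83752103844296)) 279.45449615669867
scene hole [[282.82 180.36]] stand corners [275.08 189.36 266.91 176.66 290.22 171.76 299.01 184.13]
hole blue chan
[[ 85  84  87  88  88  87  88  83  87  87  88  84  84  80  89  96  98  91
   92]
 [ 91  87  86  85  86  86  89  80  83  91 100 103 106 110 113 108 111 101
   91]
 [ 86  90  82  87  94  95 102 104 105 112 115 119 123 118 114 107 105 109
   96]
 [ 88  94  96 101 106 114 117 124 124 120 128 120 113 102 105 104 114 115
  114]
 [106 105 114 114 111 115 114 117 119 124 113 114 103 116 110 115 123 121
  117]
 [117 108 113 111 111 114 110 114 119 122 112 110 105 124 118 119 123 117
  122]
 [110 111 106 112 108 117 121 118 117 114 118 116 107 121 122 117 118 120
  123]
 [110 110 110 113 112 105 107  85  93  87  91 103 113 121 121 120 121 120
  119]
 [110 113 112 117 110  83  65  59  71  63  63  77  90 113 124 120 121 120
  123]
 [115 104 107 112 107  73  49  55  58  68  59  56  65 110 1
[... 1742 characters left out ...]
100  72
   52]
 [133 138 137 129 119  93  67  49  45  46  51  57  73  94 115 127 114  76
   47]
 [135 138 137 136 130 114  92  73  61  62  64  74  93 112 125 128 114  76
   33]
 [136 137 137 136 135 127 114 102  95  90  94 103 114 125 130 125 107  68
   31]
 [138 136 135 136 136 137 131 125 122 121 122 126 130 128 126 116  97  58
   21]
 [135 136 137 136 138 138 134 134 134 134 134 135 132 131 123 110  83  46
   18]
 [136 135 137 137 136 135 138 137 137 138 140 137 136 134 126 108  70  31
   12]
 [135 137 138 136 135 139 135 136 137 137 137 139 136 135 126 105  61  24
   14]
 [136 139 135 135 136 137 135 134 137 137 137 137 136 136 127  98  54  19
   11]]
delta to tip 100 [-0.66 -1.61 15.57]
```

>>> servo_tool([
  [0, -1.7, -1.8, 10, 0],
  [0, 0, 0, 12, 0],
  [0, 0, 0, 8, 0],
  [0, 0, 0, 6, 0],
  [0, 0, 0, 4, 0],
  [0, 0, 0, 0, 0],
])

```text
t: 37.25
tool_pos: [0.3912, -0.3399, 0.1671]
tool_rot: [-3.136, 0.179, 0.001]
contact_force: [-1.0, -0.2, -3.3]
opening: 0.0163
grip_force: 118.9
```

```bash
python3 -c "
from h import *
o,M,n=st();print(n*1000,o['contact_force'])
h=np.array([.4495,-.3475,.08]);print(M.T@(n-h)*1000)"
```

```text
[ 452.07759733 -346.83082979   73.67401938] [-0.97058742 -0.22848975 -3.25261393]
[ 2.48716292 -0.95593236  6.32534912]
```

>>> servo_tool([
  [0, 0, 0, 3, 0],
  [0, 0, 0, 3, 0],
  [0, 0, 0, 0, 0],
])

```text
t: 37.62
tool_pos: [0.3912, -0.3398, 0.1611]
tool_rot: [-3.136, 0.179, 0.001]
contact_force: [0.5, -0.2, -3.6]
opening: 0.0167
grip_force: 118.9
```

```bash
python3 -c "
from h import *
o,M,n=st();h=np.array([.4495,-.3475,.08]);print(M.T@(n-h)*1000,M.T@(h-o['tool_pos'])*1000)"
```

```text
[ 2.41702991 -1.01561957 12.33937293] [58.85552791  1.01561957 81.04244793]
```

>>> servo_tool([
  [0, 0, 0, 0, 0],
  [0, 0, 0, 0, 0],
  [0, 5, 0, 0, 0],
  [0, 6, 0.5, 0, 0],
  [0, 6, 0.5, 0, 0],
  [0, 6, 0, 0, 0],
  [0, 6, 0, 0, 0],
  [0, 6, 0, 0, 0],
  [0, 6, 0, 0, 0],
  [0, 6, 0, 0, 0],
], force=25)

```text
t: 38.88
tool_pos: [0.4352, -0.3456, 0.1599]
tool_rot: [-3.134, 0.179, 0.014]
contact_force: [-10.2, 0.6, -1.5]
opening: 0.0167
grip_force: 119.8
```

>>> servo_tool([
  [0, 5, 0, 0, 0],
  [0, 5, 0, 0, 0],
  [0, 4, 0, 0, 0],
  [0, 2, 0, 0, 0],
  [0, 0, 0, 0, 0],
])

```text
t: 39.5
tool_pos: [0.451, -0.3473, 0.1595]
tool_rot: [-3.134, 0.179, 0.014]
contact_force: [-7.1, 0.6, -4.2]
opening: 0.0167
grip_force: 118.8
```

```bash
python3 -c "
from shank import *
o,M,n=st();h=np.array([.4495,-.3475,.08]);print(M.T@(h-o['tool_pos'])*1000,o['contact_force'],o['t'])
im=get_image('scene')[:,:,::-1]
b=cv2.convertScaleAbs(cv2.resize(im,None,fx=6,fy=6,interpolation=cv2.INTER_CUBIC),alpha=1.5,beta=10)
for th in (0,):
    G=o['tool_pos']-.019*M[:,2];u=-M[:,2]
    P=proj('scene',np.array([G-.092*u,G-.063*u]));print(P,(P[1]-P[0])[0]/(P[1]-P[0])[1])
    r=shank(b,0,0,6,P);print(line(r))
# orange axis slope
hs=cv2.cvtColor(b,cv2.COLOR_BGR2HSV);c=(P[1]*6).astype(int)
m=((hs[:,:,0]<12)&(hs[:,:,1]>150)&(hs[:,:,2]>80));m[:, :c[0]-150]=0;m[:,c[0]+150:]=0;m[:c[1]-300]=0;m[c[1]+30:]=0
ys,xs=np.nonzero(m);Y=np.unique(ys);w=np.array([(y,xs[ys==y].mean(),(ys==y).sum()) for y in Y[::12]]);print((w/6).round(1))
"
```

```text
[-0.77309958  0.48835938 79.54086527] [-7.12123203  0.64239575 -4.15681602] 39.5
[[282.50711584 178.35529431]
 [282.00936458 168.56819568]] 0.05085789783270505
(array([5.45454545e-02, 2.71778098e+02]), np.int64(11), np.float64(174.06819568018977), np.float64(179.06819568018977))
[[137.3 277.8   0.5]
 [139.3 277.3   0.5]
 [141.3 277.6   1.7]
 [143.3 277.7   1.5]
 [145.3 277.7   1.5]
 [147.3 277.8   1.5]
 [149.3 278.1   1.3]
 [151.3 278.2   1.5]
 [153.3 278.2   1. ]
 [155.3 278.6   1.7]
 [157.3 280.9   4.3]
 [159.3 281.8   5.2]
 [161.3 281.    6.2]
 [163.3 281.5   6.8]
 [165.3 282.1   4.3]
 [167.3 282.1   6.8]
 [169.3 280.4   0.3]]
```

>>> servo_tool([
  [0, 2, 0, 0, 0],
  [0, 2, 0, 0, 0],
  [0, 1, 0, 0, 0],
  [0, 0, 0, 0, 0],
  [0, -2, 0.3, 0, 0],
  [0, -2, 0.2, 0, 0],
  [0, 0, 0, 0, 0],
])

```text
t: 40.42
tool_pos: [0.453, -0.3478, 0.1597]
tool_rot: [-3.134, 0.179, 0.009]
contact_force: [-5.2, 1.2, -5.1]
opening: 0.0167
grip_force: 118.6
```

```bash
python3 -c "
from h import *
o,M,n=st();h=np.array([.4495,-.3475,.08]);print(M.T@(h-o['tool_pos'])*1000,M[:,2],o['contact_force'],o['t'])"
```

```text
[-3.07896286  0.3118882  79.71485131] [-0.00527647  0.00305668 -0.99998141] [-5.19738566  1.15852777 -5.09598123] 40.425
```

>>> servo_tool([
  [0, -1.5, 0, 0, 0],
  [0, -1.5, 0, 0, 0],
  [0, 0, 0, 4, 0],
  [0, 0, 0, 5, 0],
  [0, 0, 0, 0, 0],
])

```text
t: 41.05
tool_pos: [0.4517, -0.3485, 0.152]
tool_rot: [3.136, -0.179, -0.0]
contact_force: [-4.4, 0.3, -6.1]
opening: 0.0165
grip_force: 118.7
```

>>> servo_tool([
  [0, 0, 0, 6, 0],
  [0, 0, 0, 6, 0],
  [0, 0, 0, 5, 0],
  [0, 0, 0, 0, 0],
])

```text
t: 41.55
tool_pos: [0.4517, -0.3482, 0.1345]
tool_rot: [-3.136, 0.179, 0.0]
contact_force: [-2.2, -0.0, -5.3]
opening: 0.0167
grip_force: 118.7
```

```bash
python3 -c "
from h import *
o,M,n=st();h=np.array([.4495,-.3475,.08]);print(M.T@(h-o['tool_pos'])*1000,M[:,2],o['contact_force'],o['t'])"
```

```text
[-2.2330351  -0.46187694 54.52038801] [-6.77782266e-05  4.21139498e-04 -9.99999909e-01] [-2.16388033 -0.03954176 -5.33482815] 41.55
```

Next I lower until the collar seats, which should be near TCP z ≈ 0.124.

>>> servo_tool([
  [0, -0.8, 0, 4, 0],
  [0, -0.5, 0, 3, 0],
  [0, 0, 0, 1.5, 0],
  [0, 0, 0, 0, 0],
])

```text
t: 42.05
tool_pos: [0.4508, -0.3483, 0.1268]
tool_rot: [3.136, -0.179, 0.002]
contact_force: [-1.4, 0.1, -3.6]
opening: 0.0166
grip_force: 118.9
```

>>> servo_tool([
  [0, 0, 0, 1, 0],
  [0, 0, 0, 0, 0],
])

```text
t: 42.3
tool_pos: [0.4508, -0.3484, 0.1262]
tool_rot: [3.136, -0.179, 0.002]
contact_force: [-0.3, 0.3, -3.1]
opening: 0.0167
grip_force: 119.0
```

>>> servo_tool([
  [0, 0, 0, 1, 0],
  [0, 0, 0, 0, 0],
])

```text
t: 42.55
tool_pos: [0.4509, -0.3485, 0.126]
tool_rot: [3.136, -0.179, 0.002]
contact_force: [-2.2, 2.5, 4.7]
opening: 0.0164
grip_force: 119.8
```

>>> servo_tool([
  [0, 0, 0, 1, 0],
  [0, 0, 0, 0, 0],
])

```text
t: 42.8
tool_pos: [0.451, -0.3485, 0.126]
tool_rot: [3.136, -0.179, 0.002]
contact_force: [-2.9, 4.0, 8.4]
opening: 0.0165
grip_force: 120.6
```

>>> servo_tool([
  [0, 0, 0, 0.8, 0],
  [0, 0, 0, 0, 0],
])

```text
t: 43.05
tool_pos: [0.4511, -0.3486, 0.126]
tool_rot: [3.136, -0.179, 0.002]
contact_force: [-4.3, 4.9, 11.3]
opening: 0.017
grip_force: 121.0
```

>>> servo_tool([
  [0.3, 0, 0, -1.5, 0],
  [0.4, 0, 0, 0, 0],
  [0.6, 0, 0, 0, 0],
  [1, 0, 0, 0, 0],
  [1, 0, 0, 0, 0],
  [1, 0, 0, 0, 0],
  [1, 0, 0, 0, 0],
])

```text
t: 43.92
tool_pos: [0.4505, -0.3483, 0.1246]
tool_rot: [3.136, -0.179, 0.0]
contact_force: [-0.5, 0.7, 0.0]
opening: 0.0854
grip_force: 0.0
```

>>> servo_tool([
  [1, 0, 0, -10, 0],
  [1, 0, 0, -25, 0],
  [1, 0, 0, -30, 0],
  [1, 0, 0, -40, 0],
  [1, 0, 0, -40, 0],
  [1, -50, 0, 0, 0],
  [1, -50, 0, 0, 0],
  [1, 0, 0, 0, 0],
  [1, 0, 0, 0, 0],
])

```text
t: 45.05
tool_pos: [0.3514, -0.3371, 0.2705]
tool_rot: [3.135, -0.179, 0.002]
contact_force: [0.6, -0.5, 0.5]
opening: 0.0852
grip_force: 0.0
```

```bash
python3 chk.py | grep -E "c0|c5|^[0-9]"; python3 - <<'E'
from h import *
import cv2
o=get_obs();print(o['t'],o['tool_pos'],o['contact_force'])
# compare tool/stand appearance before vs after, and the bystanders
for n in("scene","top"):
    a=cv2.imread(f"pics/{n}0.png");b=cv2.imread(f"pics/{n}_after2.png")
    d=cv2.absdiff(cv2.GaussianBlur(a,(0,0),1),cv2.GaussianBlur(b,(0,0),1)).max(2)
    R={'scene':dict(tool=(270,140,35,75),speaker=(415,340,55,55),lamp=(330,370,100,95),tray=(155,195,65,70)),'top':dict(tool=(435,250,60,50),speaker=(135,225,60,50),lamp=(110,135,80,65),tray=(415,115,100,90))}[n]
    for k,(x,y,w,h) in R.items(): q=d[y:y+h,x:x+w];print(n,k,int(q.max()),int((q>25).sum()))
    for m in(a,b):
        hs=cv2.cvtColor(m,cv2.COLOR_BGR2HSV);x,y,w,h=R['tool'];mk=((hs[:,:,0]<13)&(hs[:,:,1]>165)&(hs[:,:,2]>70))[y:y+h,x:x+w]
        ys,xs=np.nonzero(mk);print('orange',n,len(xs),xs.mean()+x,ys.mean()+y,xs.min()+x,xs.max()+x,ys.min()+y,ys.max()+y)
E
```

```text
top c0 [38 38 39 39 39 38 39 38 40 38 38 39 39]
top c5 [45 44 46 43 43 45 45 43 44 46 44 43 45]
scene c0 [29 20 17 22 23 22 28 18 22 24 23 25 20]
scene c5 [24 24 25 23 24 24 24 25 28 28 27 25 24]
45.15 [ 0.4 -0.3  0.3] -6.495131376016045 [ 412.8 -344.   176.7]
45.15 [ 0.35182559 -0.33706423  0.27006768] [ 0.31666903 -0.28058749 -0.34329059]
scene tool 57 148
scene speaker 8 0
scene lamp 8 0
scene tray 20 0
orange scene 237 282.1940928270042 163.91139240506328 278 287 149 179
orange scene 220 280.96818181818185 164.23181818181817 277 285 149 180
top tool 59 167
top speaker 10 0
top lamp 10 0
top tray 10 0
orange top 82 478.1951219512195 270.8780487804878 474 483 267 275
orange top 87 479.367816091954 268.9655172413793 475 484 265 273
```

```bash
python3 -c "
from station import *
print(finish_job())"
```

```text
the job is handed in; nothing more can be done
None
```

All six clips look flush in the images and the tool is back upright in its stand at 45 s, but it took two passes: in the first the nose slid off the bead after clip0 and left that clip slightly proud, so I ran a second unbroken end-to-end pass, with the tool a degree or two off square.

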